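# Scoop ball knobs into the pan and slide it to the next station

## Robot

A 7-joint arm with a two-finger parallel gripper is mounted at the origin on the work surface. World frame = base frame: x ahead of the robot, y to its left, z up, the work surface at z = 0. Lengths are in m, angles in degrees, forces in N, time in s.
With the tool pointing down it reaches from about 0.425 to 0.825 m from the base axis. Payload 3.6 kg.
Tool frame: the origin (TCP) lies at the very end of the fingers, on their centre line; the grasp point (between the pads) lies grasp_offset behind it (grasp_offset is the distance from the TCP to the grasp point, in m); z points along the fingers, y is the line along which they close (so a half turn about z gives the same grasp; the last joint's range is limited). The gripper opens to 93 mm and grips with 3 to 60 N. Pads are 15 mm wide; open, the fingers measure 128 mm over their backs; the gripper's body (75 mm by 188 mm) begins 65 mm behind the grasp point.
Start: joints at [-69.299, 35.231, -0.722, 81.555, 0.464, 63.22, -2.315], TCP at [0.246, 0.602, 0.219] pointing down, gripper open.
Joint ranges: [-178.69, 178.69], [-17.37, 117.87], [-77.05, 75.6], [15.02, 138.74], [-78.02, 258.01], [0.78, 113.62], [-162.83, 162.83]. Speed limits (degrees/s): [159.86, 159.86, 180, 180, 180, 180, 180].

## Interface

Orientations are given as [roll, pitch, yaw] about the fixed x, y, z axes, in that order (R = Rz(yaw) Ry(pitch) Rx(roll)).
In Python, from bench import observe, capture, calibration, finish_job, grasp_offset gives the robot as it stands. The module is installed in compiled form; this text tells all that it offers.
- The arm moves only by the tool arm_command, never from a script. Its argument "moves" is a list of rows, each an object of numbers: "dx", "dy", "dz": the shift along the tool's x, y, z normalised to -1 to 1, where 1 is 100 mm; "spin": the turn about the tool's z normalised to -1 to 1, where 1 is 0.5 rad. A call has 1 to 10 rows; each row is the pose to reach, as a shift and turn from the pose commanded when the call began, along the tool's axes at that moment; what a row does not reach only later rows make up. A row lasts 1/10 s, in which the tool goes at most 50 mm and 8.59 degrees, less where a joint would pass 70% of its speed; a pose out of reach is approached as far as the arm can. A call with a number of a shift or a turn outside -1 to 1 is refused whole. A call with a gripper value outside its range is refused whole. "hand" is the closure, from 0 (fully open) to 1 (shut), set as the call begins (left out, the last holds). The fingers move at their own pace and stop on an object; "force" is the grip in N (left out, the last holds). Time passes only in rows, so rows that repeat a pose let the fingers close. It gives the time, the measured TCP pose, the force, the opening and the grip force at its end, in the units of the state.
- observe(): the state, without advancing time (a new reading comes with each control period).
- capture(name): name is "scene" or "top"; returns (picture, depth): 420x560x3 uint8, red, green, blue; 420x560 float32, m along the optical axis (not along the pixel's ray), 0 where there is no reading.
- calibration(name): a dict with "K" (3x3 intrinsics, pixels), "camera_from_world" (4x4, takes a point from world to camera coordinates). Camera axes: x right, y down, z forward; pixel columns grow to the right and rows downward; lengths in m; the calibration is good to about 2 mm. A picture is of the moment at which its call begins. calibration takes no time and is no camera call.
- finish_job(): hands the job in; it is judged then, once.
The state is a dict: "t": time; "q": joint angles; "joint_vel": joint speeds; "effort": joint torques, N m; "tcp_pos": TCP position; "eef_rot": TCP orientation; "wrist_force": force on the tool from outside, world axes, zero at the start; "torque": the same for the moment, N m; "gripper_width": finger opening in m; "grasp_force": force on a finger pad.
Only numpy, scipy, OpenCV 4.12 (cv2) and the standard library are available. Lean on these libraries where they do the work, as an engineer would, in place of code of your own. Each camera call takes 0.05 s, during which the arm holds its last target. There are 200 camera calls.

## Task

With the aluminium scoop, scoop at least three of the black ball knobs out of the grey bin and tip them into the steel pan, without touching any knob with the gripper's fingers. Set the scoop down upright on the bench, and only then slide the pan, kept flat on the bench and never lifted, into the empty ring of tape. The other knobs must stay in the bin (or go into the pan), and the rest of the things on the bench are left alone.

Things in the scene. Friction and masses are not known exactly. Their poses are not given: they have to be found in the camera images.
- scoop: aluminium scoop, 160 g, on its flat blade, handle away from the robot. Origin: on the blade's underside; x out of the open nose, z up. Blade x -40 to 50 mm, 86 wide at the back, flared to 104 at the nose, floor 1.5 thick. Back wall 45 mm high, side walls 24, none for x over 35. Handle 18 mm wide (y), 16 thick, rising back at 35 degrees from (-36,0,40) to (-130,0,106).
- scoop_grip (a point): point on the axis of the scoop's handle to hold it by, at (-85, 0, 74) mm in the scoop's frame; turns with the scoop
- scoop_nose (a point): middle of the scoop's nose edge, on the underside, at (50, 0, 0) mm in the scoop's frame
- bin: shallow grey bin, open on top, fixed: outside 220 (x) by 134 (y) by 40 mm high, inside 210 by 124, floor 8 mm thick, walls 5 mm. Origin: centre of its underside. Its -x end faces the robot, give or take 0.3 rad.
- pan: round steel pan, about 0.5 kg, straight-sided, open on top: 140 mm wide outside, 132 inside, 38 mm high, bottom 5 mm. Origin: centre of its underside. A straight bar handle, 16 mm wide (y), 14 mm thick, at 31 mm height, runs along its -x, roughly to the robot, from the wall to 137 mm from the centre.
- pan_grip (a point): middle of the pan's handle, 105 mm from the pan's axis at 31 mm height; turns with the pan
- pan_middle (a point): point on the pan's axis, 20 mm above the bench
- ring_start: ring of blue tape stuck flat on the bench (inner diameter 174 mm, 12 mm wide) in which the pan stands at the start. Origin: its centre, on the bench.
- ring_goal: the other, equal ring of blue tape, empty at the start, about 0.2 m to the left or right of the first. Origin: its centre, on the bench.
- knob0: one of six black ball knobs, all alike: a 25 mm plastic ball, 15 g, with a small brass insert; it rolls easily. Origin: centre of the ball. At the start it lies in the half of the bin nearer the robot (bin x -90 to -39 mm).
- knob1: one of six black ball knobs, all alike: a 25 mm plastic ball, 15 g, with a small brass insert; it rolls easily. Origin: centre of the ball. At the start it lies in the half of the bin nearer the robot (bin x -90 to -39 mm).
- knob2: one of six black ball knobs, all alike: a 25 mm plastic ball, 15 g, with a small brass insert; it rolls easily. Origin: centre of the ball. At the start it lies in the half of the bin nearer the robot (bin x -90 to -39 mm).
- knob3: one of six black ball knobs, all alike: a 25 mm plastic ball, 15 g, with a small brass insert; it rolls easily. Origin: centre of the ball. At the start it lies in the half of the bin nearer the robot (bin x -90 to -39 mm).
- knob4: one of six black ball knobs, all alike: a 25 mm plastic ball, 15 g, with a small brass insert; it rolls easily. Origin: centre of the ball. At the start it lies in the half of the bin nearer the robot (bin x -90 to -39 mm).
- knob5: one of six black ball knobs, all alike: a 25 mm plastic ball, 15 g, with a small brass insert; it rolls easily. Origin: centre of the ball. At the start it lies in the half of the bin nearer the robot (bin x -90 to -39 mm).
- tape_roll: roll of blue tape lying flat, 104 mm wide, 45 mm high; origin: centre of its underside. A bystander: leave it alone.
- screwdriver: yellow-handled screwdriver lying down, 200 mm long, 26 mm thick; its origin is the middle of its length, on the bench. A bystander: leave it alone.
- wrench: steel wrench lying flat, 180 mm long; its origin is the middle of its length, on the bench. A bystander: leave it alone.
- screw_jar: small jar, 52 mm wide, 55 mm high; origin: centre of its underside. A bystander: leave it alone.
- tape_measure: yellow tape measure, lying flat, 65 by 62 by 38 mm high; origin: centre of its underside. A bystander: leave it alone.

How it is judged (in metres and radians):
On the way, in this order (a step that is already met when the one before it is completed fails the run):
1. at least three knobs lie in the pan ((distance between each of knob0, knob1, knob2 and pan_middle below 0.065 m or ((distance between each of knob0, knob1 and pan_middle below 0.065 m or distance between each of knob0, knob2 and pan_middle below 0.065 m or distance between each of knob1, knob2 and pan_middle below 0.065 m) and distance between any of knob3, knob4, knob5 and pan_middle below 0.065 m) or (distance between any of knob0, knob1, knob2 and pan_middle below 0.065 m and (distance between each of knob3, knob4 and pan_middle below 0.065 m or distance between each of knob3, knob5 and pan_middle below 0.065 m or distance between each of knob4, knob5 and pan_middle below 0.065 m)) or distance between each of knob3, knob4, knob5 and pan_middle below 0.065 m)), for 0.2 s.
2. the scoop stands upright on the bench, let go (height (world z) of scoop below 0.005 m and angle between scoop's own z axis and vertical below 0.12 rad and linear speed of scoop below 0.03 m/s and contact force between the fingers and scoop below 0.1 N), for 0.2 s.
3. the pan stands inside the other tape ring (horizontal distance between pan and ring_goal below 0.018 m and linear speed of pan below 0.02 m/s), for 0.2 s.
At the end, for the whole second after the job is handed in: At least three knobs lie in the pan and every other knob is in the bin or the pan; the pan stands flat and still inside the goal ring (its centre within 18 mm of the ring's); the scoop stands upright (within 0.12 rad) and still on the bench itself (all of step 3 and (distance between each of knob0, knob1, knob2 and pan_middle below 0.065 m or ((distance between each of knob0, knob1 and pan_middle below 0.065 m or distance between each of knob0, knob2 and pan_middle below 0.065 m or distance between each of knob1, knob2 and pan_middle below 0.065 m) and distance between any of knob3, knob4, knob5 and pan_middle below 0.065 m) or (distance between any of knob0, knob1, knob2 and pan_middle below 0.065 m and (distance between each of knob3, knob4 and pan_middle below 0.065 m or distance between each of knob3, knob5 and pan_middle below 0.065 m or distance between each of knob4, knob5 and pan_middle below 0.065 m)) or distance between each of knob3, knob4, knob5 and pan_middle below 0.065 m) and (distance between knob0 and pan_middle below 0.065 m or (x of knob0 in the frame of bin between -0.105 and 0.105 m and y of knob0 in the frame of bin between -0.062 and 0.062 m and z of knob0 in the frame of bin between 0 and 0.06 m)) and (distance between knob1 and pan_middle below 0.065 m or (x of knob1 in the frame of bin between -0.105 and 0.105 m and y of knob1 in the frame of bin between -0.062 and 0.062 m and z of knob1 in the frame of bin between 0 and 0.06 m)) and (distance between knob2 and pan_middle below 0.065 m or (x of knob2 in the frame of bin between -0.105 and 0.105 m and y of knob2 in the frame of bin between -0.062 and 0.062 m and z of knob2 in the frame of bin between 0 and 0.06 m)) and (distance between knob3 and pan_middle below 0.065 m or (x of knob3 in the frame of bin between -0.105 and 0.105 m and y of knob3 in the frame of bin between -0.062 and 0.062 m and z of knob3 in the frame of bin between 0 and 0.06 m)) and (distance between knob4 and pan_middle below 0.065 m or (x of knob4 in the frame of bin between -0.105 and 0.105 m and y of knob4 in the frame of bin between -0.062 and 0.062 m and z of knob4 in the frame of bin between 0 and 0.06 m)) and (distance between knob5 and pan_middle below 0.065 m or (x of knob5 in the frame of bin between -0.105 and 0.105 m and y of knob5 in the frame of bin between -0.062 and 0.062 m and z of knob5 in the frame of bin between 0 and 0.06 m)) and height (world z) of pan below 0.006 m and angle between pan's own z axis and vertical below 0.06 rad and height (world z) of scoop below 0.005 m and angle between scoop's own z axis and vertical below 0.12 rad and linear speed of scoop below 0.03 m/s); the robot touches nothing.
It fails at once if the pan is lifted (more than 10 mm) or tipped (more than 0.15 rad) (height (world z) of pan above 0.01 m or angle between pan's own z axis and vertical above 0.15 rad).
It fails at once if the fingers touch a knob (contact force between the fingers and knob0 above 0.3 N or contact force between the fingers and knob1 above 0.3 N or contact force between the fingers and knob2 above 0.3 N or contact force between the fingers and knob3 above 0.3 N or contact force between the fingers and knob4 above 0.3 N or contact force between the fingers and knob5 above 0.3 N).
It fails at once if a bystander is moved by more than 30 mm (distance of any of tape_roll, screwdriver, wrench, screw_jar, tape_measure from where it was at the start of the episode above 0.03 m).
It also fails if it takes over 72 s, if anything falls off the work surface, if the arm or the gripper's body presses on something with over 40 N, if the wrist force passes 120 N, or if a joint passes its speed limit or range.

## Working session

There is one attempt and no reset: what is moved stays moved. The work goes in short steps, Python scripts to look and compute and a tool call to move; the robot and the scene stay as the last step left them, time stands still between calls to the robot, and variables do not carry over. Pictures are saved under pics/ and viewed, at most 10 in all, crops included, and the job is handed in when it is done.

Besides the shell and the picture viewer there is one more tool, called after "Request:" as name([rows], argument=value, ...), one row to a line, values as JSON. arm_command: Moves the arm, as the interface text tells. Scaled input: -1 to 1 covers 100 mm each way for a shift and 0.5 rad each way for a turn. Its arguments: {"type":"object","properties":{"moves":{"type":"array","items":{"type":"object","properties":{"dx":{"type":"number","minimum":-1,"maximum":1},"dy":{"type":"number","minimum":-1,"maximum":1},"dz":{"type":"number","minimum":-1,"maximum":1},"spin":{"type":"number","minimum":-1,"maximum":1}}}},"hand":{"type":"number"},"force":{"type":"number"}},"required":["moves"]}

```bash
mkdir -p pics && python3 - <<'E'
from bench import *
import cv2,numpy as np
print(observe(), grasp_offset)
for n in("scene","top"):
    p,d=capture(n); cv2.imwrite(f"pics/{n}0.png",p[:,:,::-1]); np.savez(f"{n}0.npz",p=p,d=d)
    c=calibration(n); print(n,np.round(c["K"],1).tolist(),np.round(c["camera_from_world"],3).tolist())
E
```

```text
{'t': 0.0, 'q': array([-69.2973761 ,  35.28907984,  -0.72307424,  81.64190879,
         0.46530064,  63.21913593,  -2.31510262]), 'joint_vel': array([-0.05471154,  0.12049342, -0.01943606, -0.06865522,  0.0228371 ,
       -0.00298158, -0.07757076]), 'effort': array([ 1.05128765e-03, -4.58948779e+01,  2.09849803e-01, -1.65745139e+01,
       -6.09547086e-02,  2.07964081e-02,  2.47223988e-04]), 'tcp_pos': array([0.24550939, 0.60098619, 0.21747971]), 'eef_rot': array([-1.79852805e+02,  3.08424064e-03,  1.57783224e+02]), 'wrist_force': array([-1.09785802, -0.04789099,  0.96955294]), 'torque': array([-0.01836062,  0.02719967, -0.02708289]), 'grasp_force': 0.0, 'gripper_width': 0.09273147359168263} 0.0188
scene [[466.7, 0.0, 267.1], [0.0, 466.7, 208.1], [0.0, 0.0, 1.0]] [[0.66, 0.752, 0.001, -0.37], [0.455, -0.398, -0.796, -0.218], [-0.598, 0.526, -0.605, 1.677], [0.0, 0.0, 0.0, 1.0]]
top [[417.5, 0.0, 281.7], [0.0, 417.5, 206.0], [0.0, 0.0, 1.0]] [[0.089, -0.996, -0.001, -0.083], [-0.976, -0.087, -0.2, 0.578], [0.199, 0.019, -0.98, 1.328], [0.0, 0.0, 0.0, 1.0]]
```

View pics/scene0.png

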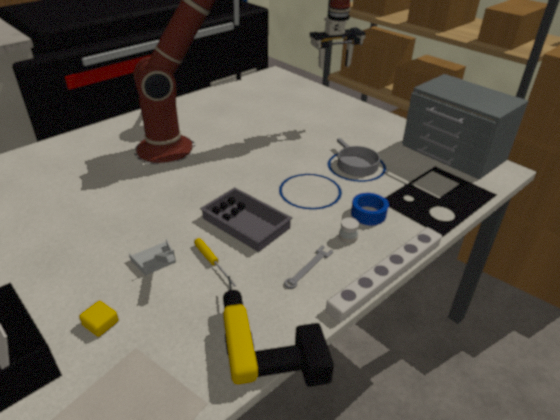

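View pics/top0.png

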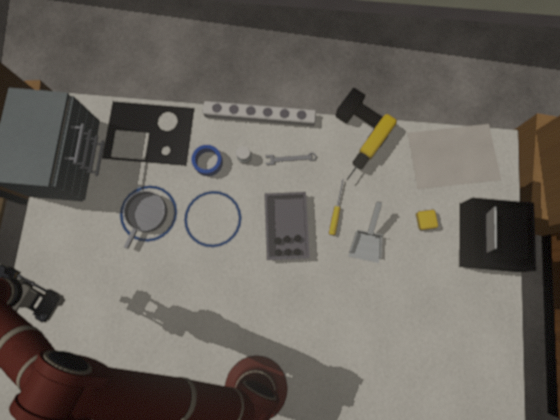

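The scene view shows the scoop at about (150,258), the bin at (245,217) with its knobs at the robot end, the pan at (357,160) and the empty ring at (310,190). In the top view the scoop is at (366,245) with its handle up to (377,205), the bin at (287,225), the pan at (150,212) and the empty ring at (213,218). Next I measure them with a fused point cloud.

```bash
cat > h.py <<'E'
import numpy as np,cv2
from bench import *
def cloud(n,p,d):
    c=calibration(n);K=np.array(c["K"]);T=np.linalg.inv(np.array(c["camera_from_world"]))
    v,u=np.nonzero(d>0);z=d[v,u]
    P=np.stack([(u-K[0,2])*z/K[0,0],(v-K[1,2])*z/K[1,1],z],1)@T[:3,:3].T+T[:3,3]
    return P,p[v,u].astype(float)
def both(names=("top","scene")):
    return {n:cloud(n,*capture(n)) for n in names}
def circ(P):
    A=np.c_[2*P,np.ones(len(P))];s=np.linalg.lstsq(A,(P**2).sum(1),rcond=None)[0]
    c=s[:2];return c,np.sqrt(s[2]+c@c)
def box(P,x0,x1,y0,y1,z0,z1):
    return (P[:,0]>x0)&(P[:,0]<x1)&(P[:,1]>y0)&(P[:,1]<y1)&(P[:,2]>z0)&(P[:,2]<z1)
E
python3 - <<'E'
from h import *
C={}
for n in("top","scene"):
    f=np.load(n+"0.npz");C[n]=cloud(n,f["p"],f["d"])
    P,c=C[n]; m=box(P,.2,.8,-.4,.6,-.02,.02);print(n,"bench z",np.median(P[m,2]),P[m,2].std())
    # ring pixels: blue near bench
    b=(c[:,2]>c[:,0]+40)&(abs(P[:,2])<.012)&box(P,.2,.8,0,.7,-.1,.1)
    Q=P[b,:2];
    if n=="top": print("blue",len(Q),Q.min(0),Q.max(0))
    for a in [((P[:,1]>.1)&(P[:,1]<.28)),(P[:,1]>=.28)]:
        Q=P[b&a&(P[:,0]<.56),:2]
        if len(Q)>20:
            for _ in range(4):
                cc,r=circ(Q);e=abs(np.linalg.norm(Q-cc,axis=1)-r);Q=Q[e<max(.008,0)] if _ else Q[e<.03]
            print("ring",cc.round(4),r.round(4),len(Q))
    for nm,bx in dict(scoop=(.3,.6,-.32,-.1,.006,.13),bin=(.3,.6,-.1,.12,.032,.06),pan=(.25,.62,.3,.6,.02,.06)).items():
        Q=P[box(P,*bx)]; print(nm,len(Q),Q.min(0).round(3),Q.max(0).round(3))
# rectified height+colour picture from top cam
import numpy as np
c=calibration("top");K=np.array(c["K"]);M=np.array(c["camera_from_world"])
f=np.load("top0.npz");s=.0015;W,H=680,340
H0=K@np.c_[M[:3,0],M[:3,1],M[:3,3]]   # plane z=0
A=np.array([[0,-s,.75],[-s,0,.62],[0,0,1]])  # px(u,v)->x=.75-s v,y=.62-s u
img=cv2.warpPerspective(f["p"][:,:,::-1],H0@A,(W,H),flags=cv2.INTER_CUBIC|cv2.WARP_INVERSE_MAP)
cv2.imwrite("pics/rect.png",img)
E
```

```text
top bench z 0.0008243621338066554 0.00373507775913543
blue 3 [0.45808053 0.48522597] [0.51466484 0.51965946]
scoop 831 [ 0.301 -0.319  0.006] [ 0.6  -0.1   0.05]
bin 329 [ 0.403 -0.1    0.032] [0.599 0.03  0.048]
pan 413 [0.4  0.36 0.02] [0.6   0.499 0.045]
scene bench z -0.0019146456464008699 0.00403868327086071
ring [0.5299 0.2015] 0.0907 46
ring [0.6203 0.4798] 0.195 24
scoop 842 [ 0.418 -0.319  0.006] [ 0.6   -0.1    0.045]
bin 281 [ 0.406 -0.099  0.032] [0.6   0.03  0.042]
pan 464 [0.403 0.357 0.02 ] [0.607 0.504 0.041]
```

View pics/rect.png

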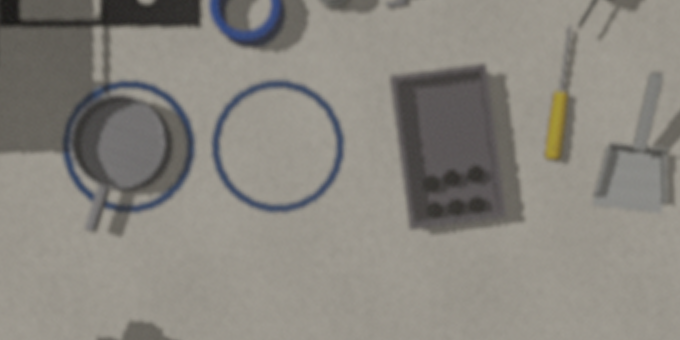

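The rectified view (1.5 mm/px) shows the goal ring centred near (278,146), the bin with six knobs in two rows of three, and the scoop blade at (632,180) with its handle to (655,75). Now the precise fits.

```bash
cat > fit.py <<'E'
from h import *
from scipy.optimize import least_squares
def load(): 
    return {n:cloud(n,np.load(n+"0.npz")["p"],np.load(n+"0.npz")["d"]) for n in("top","scene")}
if __name__=="__main__":
  for n,(P,c) in load().items():
    print("==",n)
    b=c[:,2]>c[:,0]+25
    for y0,x0 in((.203,.531),(.428,.531)):
        r=np.hypot(P[:,0]-x0,P[:,1]-y0);Q=P[b&(abs(r-.093)<.02)&(abs(P[:,2])<.015),:2]
        cc,R=circ(Q);print("ring",cc.round(4),R.round(4),len(Q))
    # pan rim
    r=np.hypot(P[:,0]-.53,P[:,1]-.43);m=(r<.09)&(P[:,2]>.031)&(P[:,2]<.046);Q=P[m,:2]
    f=least_squares(lambda a:np.hypot(*(Q-a).T)-.068,[.53,.43],loss="soft_l1",f_scale=.003);print("pan",f.x.round(4),len(Q),np.median(P[m,2]).round(4))
    r=np.hypot(P[:,0]-f.x[0],P[:,1]-f.x[1]);m=(r>.08)&(r<.15)&(P[:,2]>.02)&(P[:,2]<.05)&(P[:,0]<f.x[0]-.04)
    Q=P[m];d=Q[:,:2].mean(0)-f.x;print(" handle n",len(Q),"dir",np.degrees(np.arctan2(d[1],d[0])).round(1),"z",np.median(Q[:,2]).round(4),"rmax",r[m].max().round(3))
    # bin rim
    m=box(P,.37,.7,-.17,.08,.034,.047);Q=P[m,:2].astype(np.float32)
    rr=cv2.minAreaRect(Q);print("bin",np.round(rr[0],4),np.round(rr[1],4),round(rr[2],1),len(Q),np.median(P[m,2]).round(4))
    # scoop
    m=box(P,.35,.8,-.45,-.26,.003,.13);Q=P[m];g=abs(c[m].max(1)-c[m].min(1))<40;Q=Q[g]
    for z0,z1 in((.003,.012),(.012,.03),(.03,.05),(.05,.07),(.07,.09),(.09,.13)):
        k=(Q[:,2]>z0)&(Q[:,2]<z1);q=Q[k]
        if len(q):print(" scoop z",z0,len(q),"mean",q.mean(0).round(4),"min",q.min(0).round(3),"max",q.max(0).round(3))
E
python3 fit.py
```

```text
== top
ring [0.5311 0.2036] 0.0932 224
ring [0.5305 0.4271] 0.0931 171
pan [0.5289 0.4304] 236 0.0372
 handle n 91 dir 162.1 z 0.0369 rmax 0.135
bin [ 0.5235 -0.0509] [0.2269 0.142 ] 7.5 616 0.0395
 scoop z 0.003 1573 mean [ 0.5554 -0.3553  0.0048] min [ 0.35  -0.45   0.003] max [ 0.799 -0.261  0.012]
 scoop z 0.012 86 mean [ 0.5003 -0.3282  0.0218] min [ 0.444 -0.374  0.012] max [ 0.746 -0.269  0.029]
 scoop z 0.03 76 mean [ 0.6198 -0.3102  0.0428] min [ 0.497 -0.371  0.03 ] max [ 0.799 -0.26   0.05 ]
 scoop z 0.05 223 mean [ 0.7022 -0.2966  0.0612] min [ 0.517 -0.341  0.05 ] max [ 0.794 -0.261  0.07 ]
 scoop z 0.07 75 mean [ 0.5964 -0.3259  0.0785] min [ 0.541 -0.345  0.07 ] max [ 0.78 -0.27  0.09]
 scoop z 0.09 76 mean [ 0.5961 -0.3381  0.1016] min [ 0.577 -0.349  0.091] max [ 0.616 -0.329  0.115]
== scene
ring [0.5313 0.2037] 0.0935 221
ring [0.5309 0.4284] 0.0936 124
pan [0.5354 0.4289] 187 0.0342
 handle n 55 dir 162.8 z 0.0343 rmax 0.139
bin [ 0.5272 -0.0521] [0.2297 0.1453] 7.2 643 0.037
 scoop z 0.003 121 mean [ 0.5215 -0.3421  0.0071] min [ 0.419 -0.445  0.003] max [ 0.771 -0.271  0.012]
 scoop z 0.012 179 mean [ 0.5086 -0.3454  0.0202] min [ 0.446 -0.375  0.012] max [ 0.534 -0.272  0.029]
 scoop z 0.03 128 mean [ 0.5633 -0.3289  0.0398] min [ 0.518 -0.372  0.03 ] max [ 0.789 -0.26   0.05 ]
 scoop z 0.05 271 mean [ 0.7438 -0.2915  0.0611] min [ 0.528 -0.345  0.05 ] max [ 0.792 -0.262  0.069]
 scoop z 0.07 37 mean [ 0.5767 -0.3423  0.0803] min [ 0.557 -0.349  0.071] max [ 0.604 -0.332  0.089]
 scoop z 0.09 76 mean [ 0.6106 -0.343   0.1023] min [ 0.585 -0.351  0.091] max [ 0.621 -0.33   0.11 ]
```

```bash
cat > fit2.py <<'E'
from h import *
from scipy.optimize import least_squares
def sdbox(P,c,h,R=np.eye(3)):
    q=abs((P-c)@R)-h; return np.linalg.norm(np.maximum(q,0),axis=1)+np.minimum(q.max(1),0)
a=np.radians(35.07);d=np.array([-np.cos(a),0,np.sin(a)]);Rh=np.stack([d,[0,1,0],np.cross(d,[0,1,0])],1)
h0=np.array([-.036,0,.040]);h1=np.array([-.130,0,.106])
def dsc(Q):
    D=[sdbox(Q,(h0+h1)/2,np.array([np.linalg.norm(h1-h0)/2,.009,.008]),Rh),
       sdbox(Q,np.array([-.0392,0,.0225]),np.array([.001,.043,.0225])),
       sdbox(Q,np.array([.005,0,.0008]),np.array([.045,.047,.0008]))]
    t=np.arctan2(.009,.09)
    for s in(1,-1):
        R=np.array([[np.cos(s*t),-np.sin(s*t),0],[np.sin(s*t),np.cos(s*t),0],[0,0,1]])
        D.append(sdbox(Q,np.array([-.002,s*.0462,.012]),np.array([.037,.001,.012]),R))
    return np.min(np.abs(D),axis=0)
def rel(P,p,z=0):
    c,s=np.cos(p[2]),np.sin(p[2]);q=P-[p[0],p[1],z];return np.c_[c*q[:,0]+s*q[:,1],-s*q[:,0]+c*q[:,1],q[:,2]]
def fit_scoop(P,x0,grow=.03):
    q=rel(P,x0); m=box(q,-.15-grow,.05+grow,-.06-grow/2,.06+grow/2,.008,.125)
    Q=P[m]
    f=least_squares(lambda p:dsc(rel(Q,p,p[3])),list(x0)+[0.],loss="soft_l1",f_scale=.003)
    for _ in range(3):
        q=rel(P,f.x,f.x[3]);m=(P[:,2]>.008)&(dsc(q)<.012);Q=P[m]
        f=least_squares(lambda p:dsc(rel(Q,p,p[3])),f.x,loss="soft_l1",f_scale=.003)
    return f.x,len(Q),np.median(dsc(rel(Q,f.x,f.x[3])))
def fit_bin(P,x0=(.525,-.0515,.13)):
    Q=P[box(P,.37,.66,-.17,.08,.033,.047)]
    def r(p):
        q=rel(Q,p);ax,ay=abs(q[:,0]),abs(q[:,1]);return np.minimum(np.hypot(ax-.1075,np.maximum(ay-.0645,0)),np.hypot(ay-.0645,np.maximum(ax-.1075,0)))
    return least_squares(r,x0,loss="soft_l1",f_scale=.002).x
E
python3 - <<'E'
from fit2 import *
from fit import load
for n,(P,c) in load().items():
    x,k,e=fit_scoop(P,(.50,-.33,np.radians(172)))
    print(n,"scoop",x[:2].round(4),np.degrees(x[2]).round(1),"z",x[3].round(4),k,e.round(4))
    g=x[:2]-.085*np.array([np.cos(x[2]),np.sin(x[2])]);print("  grip",g.round(4))
    b=fit_bin(P);print(" bin",b[:2].round(4),np.degrees(b[2]).round(1))
    m=box(P,.4,.54,-.15,.06,.012,.04)&(c.max(1)<45);q=rel(P[m],b);q=q[(abs(q[:,0])<.1)&(abs(q[:,1])<.058)]
    q=q[q[:,2]>.022];_,l,ce=cv2.kmeans(q[:,:2].astype(np.float32),6,None,(3,50,1e-5),10,2);print(" knobs(bin)",(ce*1000).round().tolist(),q[:,2].max())
E
```

```text
top scoop [ 0.4805 -0.3243] 172.1 z 0.0125 364 0.0015
  grip [ 0.5647 -0.336 ]
 bin [ 0.5237 -0.0508] 7.4Traceback (most recent call last):
  File "<stdin>", line 9, in <module>
cv2.error: OpenCV(4.12.0) /io/opencv/modules/core/src/kmeans.cpp:243: error: (-2:Unspecified error) in function 'double cv::kmeans(cv::InputArray, int, cv::InputOutputArray, cv::TermCriteria, int, int, cv::OutputArray)'
> There can't be more clusters than elements (expected: 'N >= K'), where
>     'N' is 0
> must be greater than or equal to
>     'K' is 6
```

```bash
sed -i 's/lambda p:dsc(rel(Q,p,p\[3\]))/lambda p:np.r_[dsc(rel(Q,p,p[3])),p[3]*50]/' fit2.py && python3 - <<'E'
from fit2 import *
from fit import load
for n,(P,c) in load().items():
  for x0 in(.485,.50,.475):
    x,k,e=fit_scoop(P,(x0,-.325,np.radians(172)))
    g=x[:2]-.085*np.array([np.cos(x[2]),np.sin(x[2])])
    print(n,"scoop",x[:2].round(4),np.degrees(x[2]).round(1),"z",x[3].round(4),k,e.round(4),"  grip",g.round(4))
  q=rel(P,x);m=(abs(q[:,1])<.015)&(q[:,2]>.05)&box(q,-.16,0,-1,1,0,.2)
  for X in range(-150,-20,15):
    k=m&(abs(q[:,0]-X/1000)<.0075)
    if k.sum():print("   handle x",X,"z top",np.percentile(q[k,2],90).round(4),"ymean",q[k,1].mean().round(4),end=";")
  b=fit_bin(P);print("\n bin",b[:2].round(4),np.degrees(b[2]).round(1))
  q=rel(P,b);m=(abs(q[:,0])<.1)&(abs(q[:,1])<.058)&(q[:,2]<.04)&(q[:,2]>.018);q=q[m]
  print(len(q),c[m].max(1).min() if 0 else "")
  _,l,ce=cv2.kmeans(q[:,:2].astype(np.float32),6,None,(3,50,1e-5),10,2);print(" knobs(bin)",(ce*1000).round().tolist(),q[:,2].max())
E
```

```text
top scoop [ 0.4835 -0.3243] 172.4 z 0.0 365 0.0009   grip [ 0.5678 -0.3355]
top scoop [ 0.4835 -0.3243] 172.4 z 0.0 365 0.0009   grip [ 0.5678 -0.3355]
top scoop [ 0.4835 -0.3243] 172.4 z 0.0 365 0.0009   grip [ 0.5678 -0.3355]
   handle x -135 z top 0.1088 ymean -0.0004;   handle x -120 z top 0.1115 ymean -0.0012;   handle x -105 z top 0.1022 ymean -0.0015;   handle x -90 z top 0.0926 ymean -0.0014;   handle x -75 z top 0.0799 ymean -0.001;   handle x -60 z top 0.0711 ymean -0.0006;   handle x -45 z top 0.0614 ymean -0.0002;   handle x -30 z top 0.053 ymean 0.002;
 bin [ 0.5237 -0.0508] 7.4
252 
 knobs(bin) [[-89.0, 24.0], [-45.0, -35.0], [-50.0, 31.0], [93.0, 18.0], [-89.0, -21.0], [-45.0, 0.0]] 0.039857944823403324
scene scoop [ 0.4882 -0.3264] 173.5 z -0.0 477 0.0007   grip [ 0.5727 -0.3361]
scene scoop [ 0.4882 -0.3264] 173.5 z -0.0 477 0.0007   grip [ 0.5727 -0.3361]
scene scoop [ 0.4882 -0.3264] 173.5 z -0.0 477 0.0007   grip [ 0.5727 -0.3361]
   handle x -135 z top 0.1096 ymean 0.0014;   handle x -120 z top 0.1091 ymean 0.0036;   handle x -105 z top 0.0982 ymean 0.0064;   handle x -90 z top 0.0888 ymean 0.0049;   handle x -75 z top 0.0766 ymean 0.0058;   handle x -60 z top 0.0671 ymean 0.0064;   handle x -45 z top 0.0583 ymean 0.0004;
 bin [ 0.5292 -0.0529] 7.4
284 
 knobs(bin) [[-86.0, -22.0], [-47.0, 29.0], [-41.0, -37.0], [-85.0, 24.0], [-42.0, -2.0], [99.0, -6.0]] 0.03458331644936685
```

Request:
arm_command([
  {"dx":-0.43,"dy":-0.257,"spin":-0.265},
  {"dx":-0.858,"dy":-0.514,"spin":-0.53},
  {"dx":-0.858,"dy":-0.514,"spin":-0.53},
], hand=0)

```text
invalid input
```

Request:
arm_command([
  {"dx":-0.204,"dy":-0.455},
  {"dx":-0.407,"dy":-0.91},
  {"dx":-0.407,"dy":-0.91},
])

```text
invalid input
```

Request:
arm_command([
  {"dx":-0.204,"dy":-0.455},
  {"dx":-0.407,"dy":-0.91},
  {"dx":-0.407,"dy":-0.91},
])

```text
invalid input
```

Request:
arm_command([
  {"dx":-0.43,"dy":-0.257,"dz":0,"spin":-0.265},
  {"dx":-0.858,"dy":-0.514,"dz":0,"spin":-0.53},
  {"dx":-0.858,"dy":-0.514,"dz":0,"spin":-0.53},
])

```text
t: 0.4
tcp_pos: [0.3141, 0.5136, 0.2182]
eef_rot: [-179.6, 0.3, 172.3]
wrist_force: [-0.1, 0.3, -0.2]
gripper_width: 0.0924
grasp_force: 0.0
```

Request:
arm_command([
  {"dx":-0.2,"dy":-0.455,"dz":0,"spin":0},
  {"dx":-0.4,"dy":-0.91,"dz":0,"spin":0},
  {"dx":-0.4,"dy":-0.91,"dz":0,"spin":0},
])

```text
t: 0.7
tcp_pos: [0.3381, 0.418, 0.2181]
eef_rot: [-179.6, 0.1, 172.3]
wrist_force: [1.0, 0.3, -0.3]
gripper_width: 0.0931
grasp_force: 0.0
```

Request:
arm_command([
  {"dx":-0.2,"dy":-0.455,"dz":0,"spin":0},
  {"dx":-0.4,"dy":-0.91,"dz":0,"spin":0},
  {"dx":-0.4,"dy":-0.91,"dz":0,"spin":0},
])

```text
t: 1.0
tcp_pos: [0.3657, 0.3236, 0.2184]
eef_rot: [-179.7, 0.1, 172.3]
wrist_force: [0.2, 0.1, 0.5]
gripper_width: 0.0927
grasp_force: 0.0
```

Request:
arm_command([
  {"dx":0,"dy":0,"dz":0,"spin":0},
  {"dx":0,"dy":0,"dz":0,"spin":0},
])

```text
t: 1.2
tcp_pos: [0.3623, 0.3328, 0.2187]
eef_rot: [179.9, -0.0, 173.1]
wrist_force: [0.7, 0.9, -0.4]
gripper_width: 0.093
grasp_force: 0.0
```

Request:
arm_command([
  {"dx":-0.205,"dy":-0.456,"dz":0,"spin":0},
  {"dx":-0.411,"dy":-0.913,"dz":0,"spin":0},
])

```text
t: 1.4
tcp_pos: [0.392, 0.2382, 0.2185]
eef_rot: [179.9, -0.0, 173.4]
wrist_force: [1.2, -0.3, -0.8]
gripper_width: 0.0929
grasp_force: 0.0
```

Request:
arm_command([
  {"dx":-0.205,"dy":-0.456,"dz":0,"spin":0},
  {"dx":-0.411,"dy":-0.913,"dz":0,"spin":0},
])

```text
t: 1.6
tcp_pos: [0.4225, 0.1407, 0.2187]
eef_rot: [179.9, 0.0, 173.2]
wrist_force: [1.7, 0.4, 0.3]
gripper_width: 0.0932
grasp_force: 0.0
```

Request:
arm_command([
  {"dx":-0.205,"dy":-0.456,"dz":0,"spin":0},
  {"dx":-0.411,"dy":-0.913,"dz":0,"spin":0},
])

```text
t: 1.8
tcp_pos: [0.4525, 0.045, 0.2188]
eef_rot: [179.9, 0.0, 173.2]
wrist_force: [0.6, 1.0, -1.2]
gripper_width: 0.0932
grasp_force: 0.0
```

Request:
arm_command([
  {"dx":-0.205,"dy":-0.456,"dz":0,"spin":0},
  {"dx":-0.411,"dy":-0.913,"dz":0,"spin":0},
])

```text
t: 2.0
tcp_pos: [0.4825, -0.0506, 0.2187]
eef_rot: [179.9, 0.0, 173.2]
wrist_force: [1.1, 1.3, 0.3]
gripper_width: 0.0926
grasp_force: 0.0
```

Request:
arm_command([
  {"dx":-0.205,"dy":-0.456,"dz":0,"spin":0},
  {"dx":-0.411,"dy":-0.913,"dz":0,"spin":0},
])

```text
t: 2.2
tcp_pos: [0.5125, -0.1462, 0.2186]
eef_rot: [179.9, 0.0, 173.2]
wrist_force: [1.6, -0.0, -0.8]
gripper_width: 0.093
grasp_force: 0.0
```

Request:
arm_command([
  {"dx":-0.205,"dy":-0.456,"dz":0,"spin":0},
  {"dx":-0.411,"dy":-0.913,"dz":0,"spin":0},
])

```text
t: 2.4
tcp_pos: [0.5424, -0.2417, 0.2184]
eef_rot: [179.9, 0.0, 173.2]
wrist_force: [-0.3, 0.1, 0.1]
gripper_width: 0.0931
grasp_force: 0.0
```

Request:
arm_command([
  {"dx":-0.205,"dy":-0.456,"dz":0,"spin":0},
  {"dx":-0.411,"dy":-0.913,"dz":0,"spin":0},
  {"dx":-0.411,"dy":-0.913,"dz":0.4,"spin":0},
  {"dx":-0.411,"dy":-0.913,"dz":0.82,"spin":0},
  {"dx":-0.411,"dy":-0.913,"dz":0.82,"spin":0},
  {"dx":-0.411,"dy":-0.913,"dz":0.82,"spin":0},
])

```text
t: 3.0
tcp_pos: [0.5712, -0.3358, 0.1363]
eef_rot: [179.9, -0.0, 173.1]
wrist_force: [-0.0, -0.3, 0.5]
gripper_width: 0.0933
grasp_force: 0.0
```

```bash
python3 - <<'E'
from h import *
s=observe();print(s["t"],s["tcp_pos"],s["eef_rot"])
t=s["tcp_pos"]
for n in("top","scene"):
    p,d=capture(n);P,c=cloud(n,p,d)
    cal=calibration(n);q=np.array(cal["camera_from_world"])@np.r_[t,1];uv=np.array(cal["K"])@q[:3]/q[2];print(n,uv)
    if n=="scene":
        u,v=int(uv[0]),int(uv[1]);cr=p[v-90:v+60,u-100:u+100,::-1];cv2.imwrite("pics/s1.png",cv2.resize(cr,None,fx=4,fy=4,interpolation=3))
E
```

```text
3.0 [ 0.57119432 -0.33576689  0.13634112] [ 1.79926962e+02 -4.93750447e-02  1.73123092e+02]
top [378.64062414 213.31182032   1.        ]
scene [160.75669631 237.07729344   1.        ]
```

Request:
arm_command([
  {"dx":0,"dy":0,"dz":0.4,"spin":0},
  {"dx":0,"dy":0,"dz":0.81,"spin":0},
  {"dx":0,"dy":0,"dz":0.81,"spin":0},
  {"dx":0,"dy":0,"dz":0.81,"spin":0},
])

```text
t: 3.5
tcp_pos: [0.5713, -0.3379, 0.0577]
eef_rot: [-179.9, 0.1, 173.0]
wrist_force: [0.0, -0.1, 0.8]
gripper_width: 0.0931
grasp_force: 0.0
```

Request:
arm_command([
  {"dx":0,"dy":0,"dz":0,"spin":0},
  {"dx":0,"dy":0,"dz":0,"spin":0},
  {"dx":0,"dy":0,"dz":0,"spin":0},
  {"dx":0,"dy":0,"dz":0,"spin":0},
  {"dx":0,"dy":0,"dz":0,"spin":0},
  {"dx":0,"dy":0,"dz":0,"spin":0},
], hand=1, force=50)

```text
t: 4.1
tcp_pos: [0.5699, -0.3376, 0.0558]
eef_rot: [-180.0, 0.0, 173.0]
wrist_force: [-0.4, 0.5, -0.4]
gripper_width: 0.0497
grasp_force: 0.0
```

```bash
python3 - <<'E'
from fit2 import *
s=observe();print(s["t"],s["tcp_pos"],s["eef_rot"],s["gripper_width"],s["grasp_force"],s["wrist_force"],s["torque"])
for n in("top","scene"):
    p,d=capture(n)
    if n=="scene": cv2.imwrite("pics/s2.png",cv2.resize(p[170:320,60:260,::-1],None,fx=4,fy=4,interpolation=3))
E
```

```text
4.1 [ 0.56990316 -0.33756548  0.05577037] [-1.79994894e+02  1.00597846e-03  1.72964136e+02] 0.04970099791187123 0.0 [-0.3565188   0.5008726  -0.43613705] [-0.01756963 -0.02549934 -0.01542911]
```

View pics/s2.png

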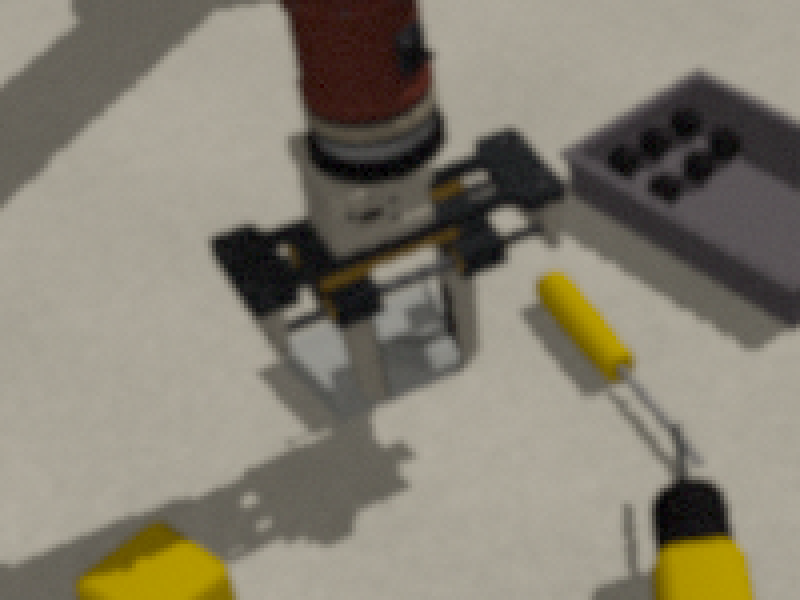

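The picture shows the fingers straddling the scoop handle at crop (410,330), still closing. I'll go on closing.

Request:
arm_command([
  {"dx":0,"dy":0,"dz":0,"spin":0},
  {"dx":0,"dy":0,"dz":0,"spin":0},
  {"dx":0,"dy":0,"dz":0,"spin":0},
  {"dx":0,"dy":0,"dz":0,"spin":0},
  {"dx":0,"dy":0,"dz":0,"spin":0},
  {"dx":0,"dy":0,"dz":0,"spin":0},
  {"dx":0,"dy":0,"dz":0,"spin":0},
])

```text
t: 4.9
tcp_pos: [0.57, -0.3374, 0.0556]
eef_rot: [180.0, -0.0, 173.0]
wrist_force: [0.4, 0.7, -0.9]
gripper_width: 0.0176
grasp_force: 50.0
```

Request:
arm_command([
  {"dx":0,"dy":0,"dz":-0.15,"spin":0},
  {"dx":0,"dy":0,"dz":-0.3,"spin":0},
  {"dx":0,"dy":0,"dz":-0.6,"spin":0},
  {"dx":0,"dy":0,"dz":-0.6,"spin":0},
  {"dx":0,"dy":0,"dz":-0.6,"spin":0},
])

```text
t: 5.4
tcp_pos: [0.5705, -0.338, 0.1173]
eef_rot: [-179.9, 0.2, 173.0]
wrist_force: [-0.1, -0.0, -2.5]
gripper_width: 0.0177
grasp_force: 50.0
```

```bash
cat >> fit2.py <<'E'
def fit_held(P,s):
    """scoop pose held: tcp known; fit pitch (nose up +), slide along tool x,z, yaw offset. Works on blade/handle points."""
    t=s["tcp_pos"];yaw=np.radians(s["eef_rot"][2]);g=t+[0,0,.0188]
    q=rel(P,(g[0],g[1],yaw),g[2]);q=q[box(q,-.1,.19,-.065,.065,-.17,.02)]
    q=q[(q[:,0]>.04)&(q[:,2]+g[2]>.006)]
    G=np.array([-.085,0,.074])
    def to(p,Q):
        a=p[0];c,sn=np.cos(a),np.sin(a);Q=Q-[p[1],p[3],p[2]]
        cy,sy=np.cos(p[4]),np.sin(p[4]);Q=np.c_[cy*Q[:,0]+sy*Q[:,1],-sy*Q[:,0]+cy*Q[:,1],Q[:,2]]
        return np.c_[c*Q[:,0]+sn*Q[:,2],Q[:,1],-sn*Q[:,0]+c*Q[:,2]]+G
    best=None
    for a0 in np.radians([-70,-50,-30,-15,0,15,30]):
        fun=lambda p:np.r_[np.clip(dsc(to(p,q)),0,.02),p[1]*.5,p[2]*.5,p[3]*.5,p[4]*.1]
        f=least_squares(fun,[a0,0,0,0,0],loss="soft_l1",f_scale=.003)
        if best is None or f.cost<best.cost:best=f
    p=best.x;return np.degrees(p[0]).round(1),(p[1:4]*1000).round(1),np.degrees(p[4]).round(1),len(q),np.median(dsc(to(p,q))).round(4)
def report():
    s=observe();print("t",round(s["t"],2),"tcp",s["tcp_pos"].round(4),"yaw",s["eef_rot"][2].round(1),"w",s["gripper_width"].round(4),"F",s["grasp_force"].round(1),s["wrist_force"].round(1))
    for n in("top","scene"):
        p,d=capture(n);P,c=cloud(n,p,d);print(n,"pitch,slide xyz(mm),yaw",fit_held(P,s))
    return s
E
python3 -c "from fit2 import *;report()"
```

```text
Traceback (most recent call last):
  File "fit2.py", line 48, in report
    s=observe();print("t",round(s["t"],2),"tcp",s["tcp_pos"].round(4),"yaw",s["eef_rot"][2].round(1),"w",s["gripper_width"].round(4),"F",s["grasp_force"].round(1),s["wrist_force"].round(1))
                                                                                                         ^^^^^^^^^^^^^^^^^^^^^^^^
AttributeError: 'float' object has no attribute 'round'
```

```bash
sed -i 's/s\["gripper_width"\].round(4)/round(s["gripper_width"],4)/;s/s\["grasp_force"\].round(1)/round(s["grasp_force"],1)/' fit2.py; python3 -c "from fit2 import *;report()"
```

```text
t 5.4 tcp [ 0.5705 -0.338   0.1173] yaw 173.0 w 0.0177 F 50.0 [-0.1 -0.  -2.5]
top pitch,slide xyz(mm),yaw (np.float64(1.3), array([ 1.9, -0.2,  0.4]), np.float64(-1.0), 69, np.float64(0.0007))
scene pitch,slide xyz(mm),yaw (np.float64(-0.2), array([-1.6, -3.2, -0.1]), np.float64(-0.1), 602, np.float64(0.0005))
```

Request:
arm_command([
  {"dx":-0.05,"dy":0.383,"dz":0,"spin":0},
  {"dx":-0.105,"dy":0.766,"dz":0,"spin":0},
])

```text
t: 5.7
tcp_pos: [0.5883, -0.2636, 0.1143]
eef_rot: [-180.0, -0.2, 172.7]
wrist_force: [0.1, -0.3, -1.6]
gripper_width: 0.0175
grasp_force: 50.0
```

Request:
arm_command([
  {"dx":-0.05,"dy":0.383,"dz":0,"spin":0},
  {"dx":-0.105,"dy":0.766,"dz":0,"spin":0},
])

```text
t: 5.9
tcp_pos: [0.6088, -0.1864, 0.1143]
eef_rot: [180.0, -0.2, 172.9]
wrist_force: [0.2, 0.2, -1.4]
gripper_width: 0.0176
grasp_force: 50.0
```

Request:
arm_command([
  {"dx":-0.05,"dy":0.383,"dz":0,"spin":0},
  {"dx":-0.105,"dy":0.766,"dz":0,"spin":0},
])

```text
t: 6.1
tcp_pos: [0.6286, -0.1117, 0.1143]
eef_rot: [-180.0, -0.2, 173.0]
wrist_force: [0.4, -0.5, -1.9]
gripper_width: 0.0176
grasp_force: 50.0
```

Request:
arm_command([
  {"dx":-0.05,"dy":0.383,"dz":0,"spin":-0.25},
  {"dx":-0.105,"dy":0.766,"dz":0,"spin":-0.503},
  {"dx":-0.105,"dy":0.766,"dz":0,"spin":-0.503},
  {"dx":-0.105,"dy":0.766,"dz":0,"spin":-0.503},
  {"dx":-0.105,"dy":0.766,"dz":0,"spin":-0.503},
])

```text
t: 6.6
tcp_pos: [0.6482, -0.0409, 0.1148]
eef_rot: [-179.9, -0.1, -172.8]
wrist_force: [-1.5, -1.2, -1.7]
gripper_width: 0.0177
grasp_force: 50.0
```

```bash
python3 - <<'E'
from fit2 import *
s=report();print(s["q"].round(0))
p,d=capture("top");cv2.imwrite("pics/t3.png",cv2.resize(p[130:280,210:360,::-1],None,fx=4,fy=4,interpolation=3))
E
```

```text
t 6.6 tcp [ 0.6482 -0.0409  0.1148] yaw -172.8 w 0.0177 F 50.0 [-1.5 -1.2 -1.7]
top pitch,slide xyz(mm),yaw (np.float64(8.4), array([ 74.8, -59.6,  39.2]), np.float64(-13.2), 614, np.float64(0.0055))
scene pitch,slide xyz(mm),yaw (np.float64(-0.2), array([-2.1, -1.4,  0.8]), np.float64(0.7), 1382, np.float64(0.0033))
[  0.  41.   2.  88.  -2.  51. 100.]
```

View pics/t3.png

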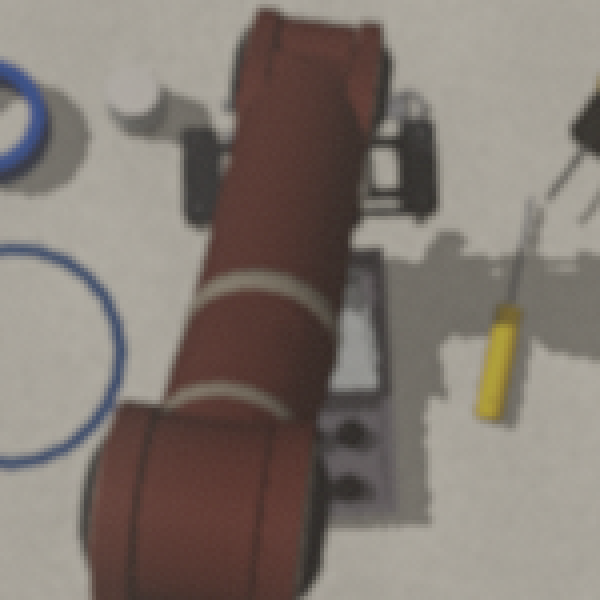

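The view shows the scoop blade inside the bin at crop (355,330), its nose at row 395, and knobs at (350,435) ahead of it. Lowering now.

Request:
arm_command([
  {"dx":0,"dy":0.02,"dz":0.2,"spin":0},
  {"dx":0,"dy":0.02,"dz":0.42,"spin":0},
  {"dx":0,"dy":0.02,"dz":0.46,"spin":0},
  {"dx":0,"dy":0.02,"dz":0.5,"spin":0},
  {"dx":0,"dy":0.02,"dz":0.5,"spin":0},
])

```text
t: 7.25
tcp_pos: [0.6491, -0.0372, 0.066]
eef_rot: [-180.0, 0.0, -172.7]
wrist_force: [0.7, -0.4, -1.7]
gripper_width: 0.0178
grasp_force: 50.0
```

Request:
arm_command([
  {"dx":0,"dy":0,"dz":0.01,"spin":0},
  {"dx":0,"dy":0,"dz":0.02,"spin":0},
  {"dx":0,"dy":0,"dz":0.02,"spin":0},
])

```text
t: 7.55
tcp_pos: [0.6491, -0.0366, 0.0641]
eef_rot: [-180.0, 0.0, -172.6]
wrist_force: [-1.2, 0.7, -1.5]
gripper_width: 0.0178
grasp_force: 50.0
```

Request:
arm_command([
  {"dx":0,"dy":0,"dz":0.01,"spin":0},
  {"dx":0,"dy":0,"dz":0.01,"spin":0},
])

```text
t: 7.75
tcp_pos: [0.6494, -0.0366, 0.0635]
eef_rot: [-180.0, 0.1, -172.6]
wrist_force: [0.1, 1.5, 2.7]
gripper_width: 0.0176
grasp_force: 50.0
```

Request:
arm_command([
  {"dx":0,"dy":0,"dz":0.01,"spin":0},
  {"dx":0,"dy":0,"dz":0.01,"spin":0},
])

```text
t: 7.95
tcp_pos: [0.6498, -0.0366, 0.0633]
eef_rot: [-180.0, 0.1, -172.6]
wrist_force: [-0.3, -0.7, 5.9]
gripper_width: 0.0175
grasp_force: 50.0
```

Request:
arm_command([
  {"dx":0.1,"dy":-0.02,"dz":-0.01,"spin":0},
  {"dx":0.2,"dy":-0.02,"dz":-0.01,"spin":0},
  {"dx":0.3,"dy":-0.02,"dz":-0.01,"spin":0},
  {"dx":0.4,"dy":-0.02,"dz":-0.01,"spin":0},
  {"dx":0.5,"dy":-0.02,"dz":-0.01,"spin":0},
  {"dx":0.6,"dy":-0.02,"dz":-0.01,"spin":0},
  {"dx":0.68,"dy":-0.02,"dz":-0.01,"spin":0},
  {"dx":0.75,"dy":-0.02,"dz":-0.01,"spin":0},
  {"dx":0.8,"dy":-0.02,"dz":-0.01,"spin":0},
  {"dx":0.8,"dy":-0.02,"dz":-0.01,"spin":0},
])

```text
t: 8.95
tcp_pos: [0.5721, -0.0487, 0.0638]
eef_rot: [-180.0, 0.4, -172.6]
wrist_force: [6.3, 0.5, 4.5]
gripper_width: 0.0175
grasp_force: 50.0
```

Request:
arm_command([
  {"dx":0.02,"dy":0,"dz":0,"spin":0},
  {"dx":0.04,"dy":0,"dz":0,"spin":0},
  {"dx":0.06,"dy":0,"dz":0,"spin":0},
  {"dx":0.06,"dy":0,"dz":0,"spin":0},
])

```text
t: 9.35
tcp_pos: [0.5713, -0.0488, 0.0653]
eef_rot: [-179.9, 1.0, -172.6]
wrist_force: [11.6, 1.5, 6.6]
gripper_width: 0.0175
grasp_force: 50.0
```

```bash
python3 - <<'E'
from fit2 import *
s=report()
a,_=capture("top");b,_=capture("scene")
cv2.imwrite("pics/m4.png",np.hstack([cv2.resize(x[:,:,::-1],(390,400),interpolation=3) for x in(a[180:270,240:328],b[170:262,190:280])]))
E
```

```text
t 9.35 tcp [ 0.5713 -0.0488  0.0653] yaw -172.6 w 0.0175 F 50.0 [11.6  1.5  6.6]
top pitch,slide xyz(mm),yaw (np.float64(22.3), array([ -0.6, -29.8,  16.7]), np.float64(-1.5), 382, np.float64(0.0052))
scene pitch,slide xyz(mm),yaw (np.float64(19.3), array([ -8. , -30.5,  23.3]), np.float64(-4.6), 947, np.float64(0.0061))
```

View pics/m4.png

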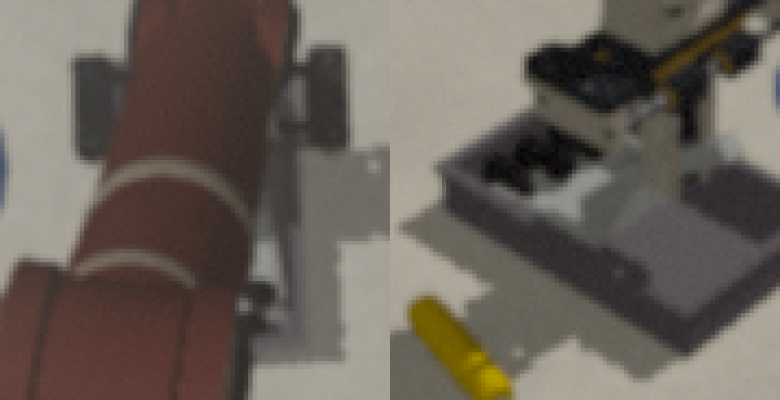

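The scoop is against the knobs, which are bunched at the near wall around crop (520,160). The nose is about 15 mm short of the wall, so I'll push with a wiggle.

Request:
arm_command([
  {"dx":0.03,"dy":0.04,"dz":0,"spin":0.05},
  {"dx":0.06,"dy":-0.04,"dz":0,"spin":-0.05},
  {"dx":0.09,"dy":0.04,"dz":0,"spin":0.05},
  {"dx":0.12,"dy":-0.04,"dz":0,"spin":-0.05},
  {"dx":0.12,"dy":0.04,"dz":0,"spin":0.05},
  {"dx":0.12,"dy":0,"dz":0,"spin":0},
  {"dx":0.12,"dy":0,"dz":0,"spin":0},
])

```text
t: 10.25
tcp_pos: [0.5551, -0.0478, 0.0637]
eef_rot: [179.8, 0.4, -172.6]
wrist_force: [7.3, 6.1, 5.8]
gripper_width: 0.0176
grasp_force: 50.1
```

```bash
python3 - <<'E'
from fit2 import *
s=observe()
b,_=capture("scene")
cv2.imwrite("pics/m5.png",cv2.resize(b[180:250,190:270,::-1],(640,560),interpolation=3))
E
```

```text
(no output)
```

View pics/m5.png

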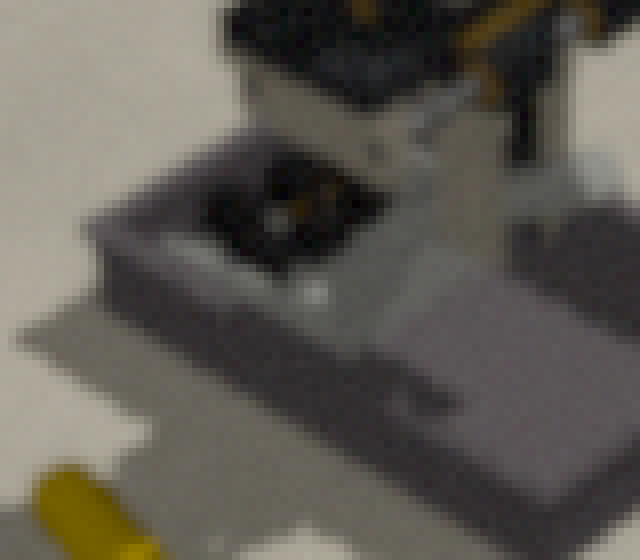

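The picture shows the knobs inside the blade near the back wall, around crop (290,210), and the nose at the bin's near wall. Now I'll tilt the nose up by pressing the handle down about the heel.

Request:
arm_command([
  {"dx":-0.03,"dy":0,"dz":0.02,"spin":0},
  {"dx":-0.06,"dy":0,"dz":0.04,"spin":0},
  {"dx":-0.09,"dy":0,"dz":0.06,"spin":0},
  {"dx":-0.12,"dy":0,"dz":0.08,"spin":0},
  {"dx":-0.15,"dy":0,"dz":0.1,"spin":0},
  {"dx":-0.17,"dy":0,"dz":0.12,"spin":0},
  {"dx":-0.17,"dy":0,"dz":0.12,"spin":0},
])

```text
t: 11.0
tcp_pos: [0.5693, -0.0462, 0.0518]
eef_rot: [179.8, 0.1, -172.6]
wrist_force: [1.4, 3.7, 11.5]
gripper_width: 0.0176
grasp_force: 50.0
```

```bash
python3 -c "from fit2 import *;report()"
```

```text
t 11.0 tcp [ 0.5693 -0.0462  0.0518] yaw -172.6 w 0.0176 F 50.0 [ 1.4  3.7 11.5]
top pitch,slide xyz(mm),yaw (np.float64(16.9), array([ 0.1, -8.4, 19.6]), np.float64(-3.3), 336, np.float64(0.0042))
scene pitch,slide xyz(mm),yaw (np.float64(8.6), array([1.2, 9.5, 3. ]), np.float64(0.1), 702, np.float64(0.0044))
```

Request:
arm_command([
  {"dx":0,"dy":0,"dz":-0.06,"spin":0},
  {"dx":0,"dy":0,"dz":-0.16,"spin":0},
  {"dx":0,"dy":0,"dz":-0.3,"spin":0},
  {"dx":0,"dy":0,"dz":-0.45,"spin":0},
  {"dx":0,"dy":0,"dz":-0.6,"spin":0},
  {"dx":0,"dy":0,"dz":-0.75,"spin":0},
  {"dx":0,"dy":0,"dz":-0.9,"spin":0},
  {"dx":0,"dy":0,"dz":-1.0,"spin":0},
  {"dx":0,"dy":0,"dz":-1.0,"spin":0},
  {"dx":0,"dy":0,"dz":-1.0,"spin":0},
])

```text
t: 12.1
tcp_pos: [0.5675, -0.0492, 0.1498]
eef_rot: [180.0, -0.2, -172.6]
wrist_force: [0.0, 0.1, -2.4]
gripper_width: 0.0175
grasp_force: 50.0
```

```bash
python3 - <<'E'
from fit2 import *
s=report()
b,_=capture("scene")
cv2.imwrite("pics/m6.png",cv2.resize(b[160:260,180:300,::-1],(720,600),interpolation=3))
E
```

```text
t 12.1 tcp [ 0.5675 -0.0492  0.1498] yaw -172.6 w 0.0175 F 50.0 [ 0.   0.1 -2.4]
top pitch,slide xyz(mm),yaw (np.float64(11.2), array([ 6.9,  0.7, -8.2]), np.float64(3.1), 390, np.float64(0.0033))
scene pitch,slide xyz(mm),yaw (np.float64(2.7), array([ 4.2, 16.7, -2.5]), np.float64(2.0), 1449, np.float64(0.0793))
```

View pics/m6.png

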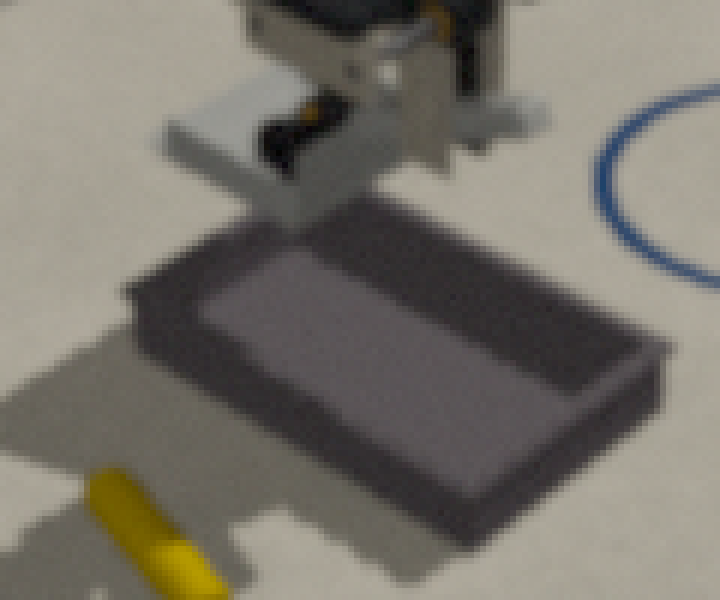

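The scoop is lifted with the knobs against its back wall at crop (300,130), and the bin looks empty. The wrist weight also fits all six knobs. I'll carry it gently to the pan.

Request:
arm_command([
  {"dx":-0.02,"dy":0.08,"dz":0,"spin":0.1},
  {"dx":-0.06,"dy":0.22,"dz":0,"spin":0.27},
  {"dx":-0.11,"dy":0.38,"dz":0,"spin":0.44},
  {"dx":-0.16,"dy":0.54,"dz":0,"spin":0.61},
  {"dx":-0.21,"dy":0.7,"dz":0,"spin":0.78},
  {"dx":-0.25,"dy":0.855,"dz":0,"spin":0.956},
])

```text
t: 12.85
tcp_pos: [0.5822, 0.0398, 0.1498]
eef_rot: [-179.9, -0.1, 159.8]
wrist_force: [0.1, -0.9, -2.1]
gripper_width: 0.018
grasp_force: 50.0
```

Request:
arm_command([
  {"dx":0.04,"dy":0.17,"dz":0,"spin":0},
  {"dx":0.07,"dy":0.35,"dz":0,"spin":0},
  {"dx":0.1,"dy":0.53,"dz":0,"spin":0},
  {"dx":0.14,"dy":0.7,"dz":0,"spin":0},
  {"dx":0.17,"dy":0.875,"dz":0,"spin":0},
])

```text
t: 13.35
tcp_pos: [0.5966, 0.1284, 0.1505]
eef_rot: [-180.0, -0.0, 160.0]
wrist_force: [1.0, -0.7, -2.1]
gripper_width: 0.0179
grasp_force: 50.0
```

Request:
arm_command([
  {"dx":0.04,"dy":0.17,"dz":0,"spin":0},
  {"dx":0.07,"dy":0.35,"dz":0,"spin":0},
  {"dx":0.1,"dy":0.53,"dz":0,"spin":0},
  {"dx":0.14,"dy":0.7,"dz":0,"spin":0},
  {"dx":0.17,"dy":0.875,"dz":0,"spin":0},
])

```text
t: 13.85
tcp_pos: [0.6106, 0.2166, 0.1506]
eef_rot: [-180.0, -0.0, 160.0]
wrist_force: [1.1, 0.0, -2.7]
gripper_width: 0.0175
grasp_force: 50.0
```

Request:
arm_command([
  {"dx":0.04,"dy":0.17,"dz":0,"spin":0},
  {"dx":0.07,"dy":0.35,"dz":0,"spin":0},
  {"dx":0.1,"dy":0.53,"dz":0,"spin":0},
  {"dx":0.14,"dy":0.7,"dz":0,"spin":0},
  {"dx":0.17,"dy":0.875,"dz":0,"spin":0},
])

```text
t: 14.35
tcp_pos: [0.6244, 0.3045, 0.1504]
eef_rot: [-180.0, -0.0, 160.0]
wrist_force: [0.0, -0.3, -3.5]
gripper_width: 0.018
grasp_force: 50.0
```

Request:
arm_command([
  {"dx":0.04,"dy":0.2,"dz":0,"spin":0},
  {"dx":0.08,"dy":0.4,"dz":0,"spin":0},
  {"dx":0.11,"dy":0.58,"dz":0,"spin":0},
  {"dx":0.14,"dy":0.72,"dz":0,"spin":0},
  {"dx":0.16,"dy":0.82,"dz":0,"spin":0},
  {"dx":0.17,"dy":0.875,"dz":0,"spin":0},
  {"dx":0.17,"dy":0.875,"dz":0,"spin":0},
  {"dx":0.17,"dy":0.875,"dz":0,"spin":0},
])

```text
t: 15.15
tcp_pos: [0.6387, 0.3901, 0.1505]
eef_rot: [-179.9, 0.0, 159.9]
wrist_force: [1.0, -0.2, -2.1]
gripper_width: 0.0174
grasp_force: 50.0
```

```bash
python3 - <<'E'
from fit2 import *
s=report()
a,_=capture("top");b,_=capture("scene")
cv2.imwrite("pics/m7.png",np.hstack([cv2.resize(x[:,:,::-1],(400,400),interpolation=3) for x in(a[150:270,90:210],b[90:210,290:410])]))
E
```

```text
t 15.15 tcp [0.6387 0.3901 0.1505] yaw 159.9 w 0.0174 F 50.0 [ 1.  -0.2 -2.1]
top pitch,slide xyz(mm),yaw (np.float64(-5.5), array([13.7, 35.7,  0.7]), np.float64(-0.1), 758, np.float64(0.0085))
scene pitch,slide xyz(mm),yaw (np.float64(5.9), array([ 0.,  9., -1.]), np.float64(0.5), 1077, np.float64(0.0762))
```

View pics/m7.png

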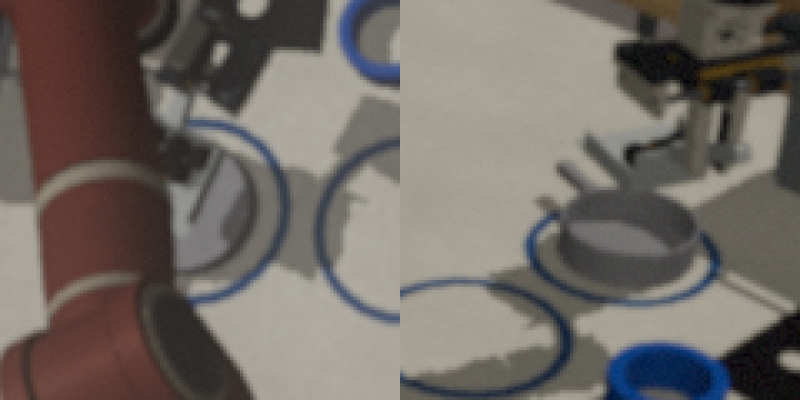

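The left half shows the blade partly above the pan, hidden by the arm. The right half shows the scoop level behind and above the pan's far rim at (640,150). I'll tighten the pitch estimate by dropping the pan's points, then loosen the grip in steps.

```bash
sed -i 's/q\[:,2\]+g\[2\]>.006/q[:,2]+g[2]>ZMIN/;s/p\[1\]\*.5,p\[2\]\*.5,p\[3\]\*.5,p\[4\]\*.1/p[1]*5,p[2]*5,p[3]*5,p[4]*1/' fit2.py && sed -i 's/^def fit_held/ZMIN=.048\ndef fit_held/' fit2.py && python3 - <<'E'
from fit2 import *
import fit2
s=report();
P,c=cloud("scene",*capture("scene"));t=s["tcp_pos"];q=rel(P,(t[0],t[1],np.radians(160)),t[2]+.0188)
# side wall profile
m=box(q,.03,.19,-.07,.07,-.115,.03)
for X in range(30,180,12):
    k=m&(abs(q[:,0]-X/1000)<.006)
    if k.sum()>2:print(X,k.sum(),"y",(q[k,1].min()*1e3).round(),(q[k,1].max()*1e3).round(),"z",(np.percentile(q[k,2],[5,50,95])*1e3).round())
E
```

```text
t 15.35 tcp [0.6388 0.3902 0.1509] yaw 159.9 w 0.018 F 50.0 [-0.3 -0.1 -2.4]
top pitch,slide xyz(mm),yaw (np.float64(-2.3), array([10.9, 30.3,  0.4]), np.float64(0.0), 465, np.float64(0.0036))
scene pitch,slide xyz(mm),yaw (np.float64(8.8), array([-1.5,  1.7, -0.4]), np.float64(0.1), 505, np.float64(0.0009))
30 5 y 5.0 9.0 z [-18. -16.  -9.]
42 33 y -40.0 44.0 z [-35. -24. -16.]
54 165 y -42.0 46.0 z [-64. -49. -24.]
66 28 y 33.0 46.0 z [-65. -50. -40.]
78 40 y -11.0 48.0 z [-59. -41. -35.]
90 63 y -38.0 49.0 z [-57. -39. -33.]
102 27 y -45.0 50.0 z [-57. -42. -35.]
114 35 y -51.0 52.0 z [-56. -46. -31.]
126 58 y -54.0 51.0 z [-55. -52. -34.]
138 53 y -52.0 50.0 z [-54. -51. -48.]
150 4 y -45.0 48.0 z [-52. -52. -51.]
```

Request:
arm_command([
  {"dx":0,"dy":0,"dz":0,"spin":0},
  {"dx":0,"dy":0,"dz":0,"spin":0},
], force=25)

```text
t: 15.7
tcp_pos: [0.6385, 0.3911, 0.1507]
eef_rot: [180.0, -0.0, 160.0]
wrist_force: [0.7, -0.0, -1.9]
gripper_width: 0.0179
grasp_force: 25.0
```

```bash
python3 -c "from fit2 import *;report()"
```

```text
t 15.7 tcp [0.6385 0.3911 0.1507] yaw 160.0 w 0.0179 F 25.0 [ 0.7 -0.  -1.9]
top pitch,slide xyz(mm),yaw (np.float64(12.2), array([ 6.5,  0.6, -0. ]), np.float64(0.1), 466, np.float64(0.0026))
scene pitch,slide xyz(mm),yaw (np.float64(8.0), array([-0.8,  3.8, -0. ]), np.float64(0.1), 504, np.float64(0.0009))
```

Request:
arm_command([
  {"dx":0,"dy":0,"dz":0,"spin":0},
  {"dx":0,"dy":0,"dz":0,"spin":0},
], force=16)

```text
t: 16.0
tcp_pos: [0.6384, 0.3913, 0.1506]
eef_rot: [-180.0, -0.0, 160.0]
wrist_force: [-0.2, 0.2, -2.6]
gripper_width: 0.0176
grasp_force: 16.0
```

```bash
python3 -c "from fit2 import *;report()"
```

```text
t 16.0 tcp [0.6384 0.3913 0.1506] yaw 160.0 w 0.0176 F 16.0 [-0.2  0.2 -2.6]
top pitch,slide xyz(mm),yaw (np.float64(-10.3), array([20.1, 12.4,  0.6]), np.float64(0.4), 567, np.float64(0.0031))
scene pitch,slide xyz(mm),yaw (np.float64(-8.3), array([ 0.2, -0. ,  0.2]), np.float64(0.1), 143, np.float64(0.0007))
```

Request:
arm_command([
  {"dx":0,"dy":0,"dz":0,"spin":0},
  {"dx":0,"dy":0,"dz":0,"spin":0},
], force=11)

```text
t: 16.3
tcp_pos: [0.6385, 0.3912, 0.1506]
eef_rot: [-180.0, -0.0, 160.0]
wrist_force: [-0.4, -0.8, -2.2]
gripper_width: 0.018
grasp_force: 11.0
```

```bash
python3 -c "from fit2 import *;report()"
```

```text
t 16.3 tcp [0.6385 0.3912 0.1506] yaw 160.0 w 0.018 F 11.0 [-0.4 -0.8 -2.2]
top pitch,slide xyz(mm),yaw (np.float64(7.6), array([-11.7, -22.9,   0.8]), np.float64(0.1), 534, np.float64(0.0041))
scene pitch,slide xyz(mm),yaw (np.float64(-9.7), array([-0.2, -5. ,  1.9]), np.float64(0.1), 133, np.float64(0.0027))
```

```bash
cat > look.py <<'E'
from fit2 import *
s=observe();w=[]
t=s["tcp_pos"];yaw=np.radians(s["eef_rot"][2]);
print(s["t"],s["wrist_force"].round(2))
for n in("scene","top"):
    p,d=capture(n);P,c=cloud(n,p,d)
    cv2.imwrite(f"pics/last_{n}.png",p[:,:,::-1])
    q=rel(P,(t[0],t[1],yaw),t[2]+.0188)
    k=box(q,.03,.25,-.09,.09,-.18,-.01)&(c.max(1)<45)
    print(n,"dark",k.sum())
    if k.sum()>3: print("  x",np.percentile(q[k,0]*1e3,[5,50,95]).round(),"wz",np.percentile(q[k,2]*1e3+(t[2]+.0188)*1e3,[5,50,95]).round())
    if n=="scene":
        m=box(q,.03,.19,.025,.065,-.18,.03)&(c.max(1)>60)
        for X in range(30,180,15):
            j=m&(abs(q[:,0]-X/1000)<.007)
            if j.sum()>2:print(X,j.sum(),"wz",((np.percentile(q[j,2],[5,50,95])+t[2]+.0188)*1e3).round())
E
python3 look.py
```

```text
16.4 [ 0.07  0.39 -2.16]
scene dark 27
  x [ 87.  92. 100.] wz [69. 74. 78.]
30 23 wz [-4. 77. 99.]
45 86 wz [-4. 11. 91.]
60 110 wz [-3. 21. 84.]
75 68 wz [-1. 26. 80.]
90 31 wz [ 2. 32. 75.]
120 3 wz [ 9. 33. 36.]
135 8 wz [ 1. 19. 36.]
150 14 wz [-5.  1. 37.]
165 40 wz [-4.  9. 34.]
top dark 10
  x [118. 128. 132.] wz [12. 59. 64.]
```

Request:
arm_command([
  {"dx":0.1,"dy":0,"dz":0,"spin":0},
  {"dx":0.2,"dy":0,"dz":0,"spin":0},
  {"dx":0.3,"dy":0,"dz":0,"spin":0},
  {"dx":0.3,"dy":0,"dz":0,"spin":0},
], force=8)

```text
t: 16.9
tcp_pos: [0.6076, 0.404, 0.151]
eef_rot: [179.9, -0.1, 160.2]
wrist_force: [-0.4, 0.3, -2.0]
gripper_width: 0.018
grasp_force: 8.0
```

```bash
python3 look.py
```

```text
16.9 [-0.37  0.27 -1.97]
scene dark 76
  x [ 70.  95. 126.] wz [ 8. 21. 27.]
30 44 wz [-2. 27. 98.]
45 67 wz [-4. 26. 91.]
60 35 wz [-3. 72. 87.]
75 22 wz [59. 70. 79.]
90 4 wz [40. 71. 74.]
105 12 wz [-2. 16. 37.]
120 12 wz [-3. 12. 39.]
135 27 wz [-5. 11. 38.]
150 16 wz [-8. -2.  1.]
165 17 wz [-5. -2. -0.]
top dark 10
  x [104. 126. 133.] wz [23. 26. 29.]
```

Request:
arm_command([
  {"dx":0,"dy":0,"dz":0,"spin":0},
  {"dx":0,"dy":0,"dz":-0.05,"spin":0},
  {"dx":0,"dy":0,"dz":-0.05,"spin":0},
  {"dx":0,"dy":0,"dz":-0.05,"spin":0},
], force=6)

```text
t: 17.4
tcp_pos: [0.6108, 0.4013, 0.156]
eef_rot: [180.0, 0.0, 160.0]
wrist_force: [0.1, 0.6, -2.0]
gripper_width: 0.0181
grasp_force: 6.0
```

```bash
python3 look.py && python3 - <<'E'
import cv2,numpy as np
a=cv2.imread("pics/last_top.png");b=cv2.imread("pics/last_scene.png")
cv2.imwrite("pics/m8.png",np.hstack([cv2.resize(x,(400,400),interpolation=3) for x in(a[165:265,100:200],b[100:200,310:410])]))
E
```

```text
17.4 [ 0.05  0.62 -2.  ]
scene dark 105
  x [ 49.  99. 131.] wz [10. 22. 28.]
30 50 wz [ -3.  28. 102.]
45 73 wz [-2. 27. 97.]
60 40 wz [ 1. 34. 90.]
75 25 wz [ 9. 74. 86.]
90 9 wz [ 8. 33. 78.]
105 8 wz [ 1. 14. 35.]
120 10 wz [-4. 16. 37.]
135 36 wz [-4. 19. 35.]
150 12 wz [-4. -2. -0.]
165 18 wz [-5. -3. -0.]
top dark 4
  x [130. 134. 139.] wz [23. 25. 28.]
```

View pics/m8.png

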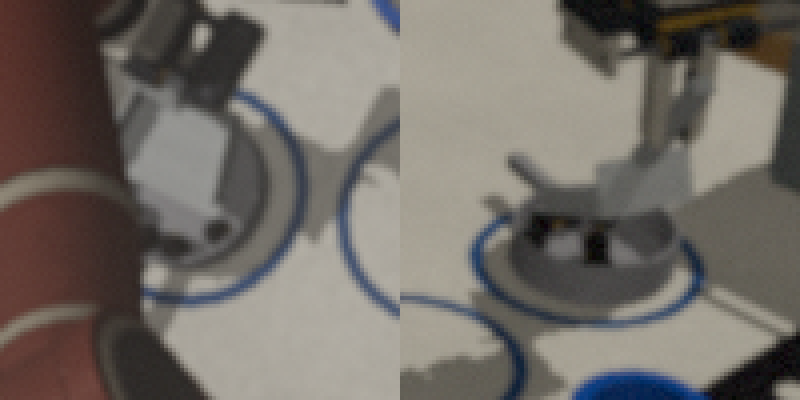

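The blade is steep and empty, and the knobs lie in the pan at left (180,240) and right (590,240). I'll grip firmly, lift and move away, then count the knobs.

Request:
arm_command([
  {"dx":0,"dy":0,"dz":-0.03,"spin":0},
  {"dx":0,"dy":0,"dz":-0.1,"spin":0},
  {"dx":0,"dy":0,"dz":-0.25,"spin":0},
  {"dx":0,"dy":0,"dz":-0.5,"spin":0},
  {"dx":0,"dy":0,"dz":-0.8,"spin":0},
  {"dx":0,"dy":0,"dz":-0.8,"spin":0},
], force=45)

```text
t: 18.1
tcp_pos: [0.613, 0.4028, 0.2419]
eef_rot: [179.5, 0.4, 160.0]
wrist_force: [-0.8, 1.0, -0.7]
gripper_width: 0.0178
grasp_force: 45.0
```

Request:
arm_command([
  {"dx":-0.13,"dy":-0.44,"dz":0,"spin":0},
  {"dx":-0.267,"dy":-0.884,"dz":0,"spin":0},
])

```text
t: 18.3
tcp_pos: [0.6039, 0.31, 0.2343]
eef_rot: [-180.0, -0.1, 160.2]
wrist_force: [0.7, -1.3, -1.3]
gripper_width: 0.0178
grasp_force: 45.0
```

Request:
arm_command([
  {"dx":-0.13,"dy":-0.44,"dz":0,"spin":0},
  {"dx":-0.267,"dy":-0.884,"dz":0,"spin":0},
])

```text
t: 18.5
tcp_pos: [0.5992, 0.2152, 0.2349]
eef_rot: [-180.0, -0.0, 160.0]
wrist_force: [-0.1, 0.6, -1.5]
gripper_width: 0.0177
grasp_force: 45.0
```

Request:
arm_command([
  {"dx":-0.13,"dy":-0.44,"dz":0,"spin":0},
  {"dx":-0.267,"dy":-0.884,"dz":0,"spin":0},
])

```text
t: 18.7
tcp_pos: [0.594, 0.1231, 0.2351]
eef_rot: [-180.0, -0.0, 160.0]
wrist_force: [0.3, -0.4, -0.9]
gripper_width: 0.0176
grasp_force: 45.0
```

Request:
arm_command([
  {"dx":-0.13,"dy":-0.44,"dz":0,"spin":0},
  {"dx":-0.267,"dy":-0.884,"dz":0,"spin":0},
])

```text
t: 18.9
tcp_pos: [0.5889, 0.031, 0.2351]
eef_rot: [-180.0, -0.0, 160.0]
wrist_force: [0.3, 0.7, -1.3]
gripper_width: 0.0177
grasp_force: 45.0
```

```bash
cat > pan.py <<'E'
from fit2 import *
def pan(x0=(.531,.430)):
    for n in("top","scene"):
        p,d=capture(n);P,c=cloud(n,p,d)
        x0=np.array(x0);cc=x0
        for _ in range(2):
            r=np.hypot(*(P[:,:2]-cc).T);m=(r<.09)&(r>.055)&(P[:,2]>.032)&(P[:,2]<.046);Q=P[m,:2]
            cc=least_squares(lambda a:np.hypot(*(Q-a).T)-.068,cc,loss="soft_l1",f_scale=.002).x
        r=np.hypot(*(P[:,:2]-cc).T);m=(r>.085)&(r<.14)&(P[:,2]>.022)&(P[:,2]<.05)&(P[:,0]<cc[0]-.03)
        v=P[m,:2].mean(0)-cc
        print(n,"pan",cc.round(4),m.sum(),"handle dir",np.degrees(np.arctan2(v[1],v[0])).round(1),"z",np.median(P[m,2]).round(4))
        k=(r<.064)&(c.max(1)<50)&(P[:,2]>.008)&(P[:,2]<.06)
        K=P[k];
        if len(K)>12:
            # circle-packing: kmeans compactness by count
            for kk in(3,4,5,6):
                e,l,ce=cv2.kmeans((K[:,:2]*1e3).astype(np.float32),kk,None,(3,100,1e-4),20,2)
                D=np.linalg.norm(ce[:,None]-ce[None],axis=2)+1e3*np.eye(kk);print("  k",kk,"rms",np.sqrt(e/len(K)).round(1),"min sep",D.min().round(1),"n",len(K),"zmax",K[:,2].max().round(3))
        b=rel(P,(.5265,-.052,np.radians(7.4)));z=(abs(b[:,0])<.1)&(abs(b[:,1])<.057)&(b[:,2]<.036)&(b[:,2]>.016);print("  bin raised pts",z.sum())
if __name__=="__main__":
    import sys;print(observe()["t"],observe()["tcp_pos"]);pan([float(a) for a in sys.argv[1:3]] or (.531,.43))
E
python3 pan.py
```

```text
18.9 [0.58887404 0.03100856 0.23514077]
top pan [0.529  0.4305] 82 handle dir 162.3 z 0.0374
  bin raised pts 14
scene pan [0.5358 0.4291] 54 handle dir 163.2 z 0.034
  k 3 rms 16.0 min sep 47.3 n 154 zmax 0.03
  k 4 rms 13.0 min sep 29.8 n 154 zmax 0.03
  k 5 rms 9.9 min sep 27.5 n 154 zmax 0.03
  k 6 rms 7.1 min sep 27.5 n 154 zmax 0.03
  bin raised pts 1
```

All six knobs are in the pan and the bin is empty. Next I set the scoop down at its old place.

Request:
arm_command([
  {"dx":-0.06,"dy":-0.46,"dz":0,"spin":0},
  {"dx":-0.124,"dy":-0.92,"dz":0,"spin":0},
])

```text
t: 19.2
tcp_pos: [0.5695, -0.0574, 0.2349]
eef_rot: [180.0, -0.0, 160.2]
wrist_force: [1.2, -0.4, -2.2]
gripper_width: 0.0176
grasp_force: 45.0
```

Request:
arm_command([
  {"dx":-0.06,"dy":-0.46,"dz":0,"spin":0},
  {"dx":-0.124,"dy":-0.92,"dz":0,"spin":0},
])

```text
t: 19.4
tcp_pos: [0.5492, -0.15, 0.2352]
eef_rot: [180.0, -0.0, 160.0]
wrist_force: [0.7, -0.1, -2.2]
gripper_width: 0.0178
grasp_force: 45.0
```

Request:
arm_command([
  {"dx":-0.06,"dy":-0.46,"dz":0,"spin":0},
  {"dx":-0.124,"dy":-0.92,"dz":0,"spin":0},
])

```text
t: 19.6
tcp_pos: [0.5294, -0.2406, 0.2352]
eef_rot: [180.0, -0.0, 160.0]
wrist_force: [0.9, -0.4, -2.4]
gripper_width: 0.0182
grasp_force: 45.0
```

Request:
arm_command([
  {"dx":-0.06,"dy":-0.46,"dz":0,"spin":-0.23},
  {"dx":-0.124,"dy":-0.92,"dz":0.2,"spin":-0.454},
  {"dx":-0.124,"dy":-0.92,"dz":0.5,"spin":-0.454},
  {"dx":-0.124,"dy":-0.92,"dz":0.8,"spin":-0.454},
  {"dx":-0.124,"dy":-0.92,"dz":0.8,"spin":-0.454},
  {"dx":-0.124,"dy":-0.92,"dz":0.8,"spin":-0.454},
])

```text
t: 20.2
tcp_pos: [0.5105, -0.3296, 0.1555]
eef_rot: [180.0, -0.0, 173.0]
wrist_force: [-0.2, -0.2, -1.1]
gripper_width: 0.0179
grasp_force: 45.0
```

```bash
sed -i 's/^ZMIN=.*/ZMIN=.01/' fit2.py && python3 -c "from fit2 import *;report()"
```

```text
t 20.2 tcp [ 0.5105 -0.3296  0.1555] yaw 173.0 w 0.0179 F 45.0 [-0.2 -0.2 -1.1]
top pitch,slide xyz(mm),yaw (np.float64(-20.7), array([-0. ,  0.1, -0.4]), np.float64(-0.0), 48, np.float64(0.0009))
scene pitch,slide xyz(mm),yaw (np.float64(-23.3), array([-0. , -0. ,  1.4]), np.float64(0.1), 67, np.float64(0.0005))
```

Request:
arm_command([
  {"dx":0,"dy":0,"dz":0.2,"spin":0},
  {"dx":0,"dy":0,"dz":0.4,"spin":0},
  {"dx":0,"dy":0,"dz":0.5,"spin":0},
  {"dx":-0.06,"dy":0,"dz":0.58,"spin":0},
  {"dx":-0.12,"dy":0,"dz":0.66,"spin":0},
  {"dx":-0.18,"dy":0,"dz":0.74,"spin":0},
  {"dx":-0.24,"dy":0,"dz":0.82,"spin":0},
  {"dx":-0.3,"dy":0,"dz":0.9,"spin":0},
  {"dx":-0.36,"dy":0,"dz":0.96,"spin":0},
  {"dx":-0.38,"dy":0,"dz":0.99,"spin":0},
], force=18)

```text
t: 21.3
tcp_pos: [0.5484, -0.3348, 0.0556]
eef_rot: [-180.0, -0.0, 173.0]
wrist_force: [2.7, 0.1, 1.7]
gripper_width: 0.0177
grasp_force: 18.0
```

```bash
python3 -c "from fit2 import *;report()"
```

```text
t 21.3 tcp [ 0.5484 -0.3348  0.0556] yaw 173.0 w 0.0177 F 18.0 [2.7 0.1 1.7]
top pitch,slide xyz(mm),yaw (np.float64(-70.0), array([0., 0., 0.]), np.float64(0.0), 0, np.float64(nan))
scene pitch,slide xyz(mm),yaw (np.float64(-2.3), array([-1.4,  0.4, -0.1]), np.float64(0.0), 170, np.float64(0.0006))
  return _methods._mean(a, axis=axis, dtype=dtype,
  ret = ret.dtype.type(ret / rcount)
```

Request:
arm_command([
  {"dx":0,"dy":0,"dz":0,"spin":0},
  {"dx":0,"dy":0,"dz":0,"spin":0},
  {"dx":0,"dy":0,"dz":0,"spin":0},
  {"dx":0,"dy":0,"dz":0,"spin":0},
  {"dx":0,"dy":0,"dz":0,"spin":0},
  {"dx":0,"dy":0,"dz":0,"spin":0},
  {"dx":0,"dy":0,"dz":0,"spin":0},
], hand=0)

```text
t: 22.1
tcp_pos: [0.548, -0.3347, 0.0567]
eef_rot: [-180.0, -0.0, 173.0]
wrist_force: [0.3, 0.1, -0.4]
gripper_width: 0.0691
grasp_force: 0.0
```

Request:
arm_command([
  {"dx":0,"dy":0,"dz":-0.2,"spin":0},
  {"dx":0,"dy":0,"dz":-0.5,"spin":0},
  {"dx":0,"dy":0,"dz":-1.0,"spin":0},
  {"dx":0,"dy":0,"dz":-1.0,"spin":0},
  {"dx":0,"dy":0,"dz":-1.0,"spin":0},
])

```text
t: 22.6
tcp_pos: [0.5487, -0.3352, 0.1583]
eef_rot: [-179.9, 0.2, 173.0]
wrist_force: [-0.4, -0.0, 0.1]
gripper_width: 0.0929
grasp_force: 0.0
```

```bash
python3 - <<'E'
from fit2 import *
print(observe()["t"],observe()["tcp_pos"])
for n in("top","scene"):
    P,c=cloud(n,*capture(n))
    P=P[P[:,2]<.135]
    x,k,e=fit_scoop(P,(.464,-.3245,np.radians(173)),.0)
    print(n,"scoop",x[:2].round(4),np.degrees(x[2]).round(1),"z",x[3].round(4),k,e.round(4))
E
```

```text
22.6 [ 0.54869055 -0.33521259  0.15826151]
top scoop [ 0.463  -0.3237] 173.0 z 0.0 41 0.001
scene scoop [ 0.4676 -0.3251] 173.5 z -0.0 468 0.0007
```

The scoop stands flat and is released. Now to the pan handle.

Request:
arm_command([
  {"dx":0.12,"dy":0.43,"dz":0,"spin":0},
  {"dx":0.236,"dy":0.861,"dz":0,"spin":0},
])

```text
t: 22.9
tcp_pos: [0.5335, -0.2463, 0.1546]
eef_rot: [180.0, -0.2, 172.8]
wrist_force: [0.5, 0.9, -0.2]
gripper_width: 0.0929
grasp_force: 0.0
```

Request:
arm_command([
  {"dx":0.12,"dy":0.43,"dz":0,"spin":0},
  {"dx":0.236,"dy":0.861,"dz":0,"spin":0},
])

```text
t: 23.1
tcp_pos: [0.5206, -0.156, 0.155]
eef_rot: [180.0, -0.2, 173.0]
wrist_force: [0.9, 0.6, 0.3]
gripper_width: 0.0932
grasp_force: 0.0
```

Request:
arm_command([
  {"dx":0.12,"dy":0.43,"dz":0,"spin":0},
  {"dx":0.236,"dy":0.861,"dz":0,"spin":0},
])

```text
t: 23.3
tcp_pos: [0.5077, -0.0678, 0.1552]
eef_rot: [-180.0, -0.2, 173.0]
wrist_force: [0.6, 0.9, -0.1]
gripper_width: 0.093
grasp_force: 0.0
```

Request:
arm_command([
  {"dx":0.12,"dy":0.43,"dz":0,"spin":0},
  {"dx":0.236,"dy":0.861,"dz":0,"spin":0},
])

```text
t: 23.5
tcp_pos: [0.4947, 0.0203, 0.1553]
eef_rot: [-180.0, -0.2, 173.0]
wrist_force: [1.2, -0.1, 0.4]
gripper_width: 0.0935
grasp_force: 0.0
```

Request:
arm_command([
  {"dx":0.12,"dy":0.43,"dz":0,"spin":0},
  {"dx":0.236,"dy":0.861,"dz":0,"spin":0},
])

```text
t: 23.7
tcp_pos: [0.4818, 0.1084, 0.1553]
eef_rot: [-179.9, -0.2, 173.0]
wrist_force: [0.9, -0.4, 0.1]
gripper_width: 0.0934
grasp_force: 0.0
```

Request:
arm_command([
  {"dx":0.12,"dy":0.43,"dz":0,"spin":0},
  {"dx":0.236,"dy":0.861,"dz":0,"spin":0},
])

```text
t: 23.9
tcp_pos: [0.4689, 0.1966, 0.1552]
eef_rot: [-179.9, -0.2, 173.0]
wrist_force: [1.1, 0.2, 0.5]
gripper_width: 0.0929
grasp_force: 0.0
```

Request:
arm_command([
  {"dx":0.12,"dy":0.43,"dz":0,"spin":0},
  {"dx":0.236,"dy":0.861,"dz":0,"spin":0},
])

```text
t: 24.1
tcp_pos: [0.456, 0.2848, 0.1551]
eef_rot: [-179.9, -0.1, 173.0]
wrist_force: [0.7, -0.3, 0.1]
gripper_width: 0.0932
grasp_force: 0.0
```

Request:
arm_command([
  {"dx":0.12,"dy":0.43,"dz":0,"spin":0},
  {"dx":0.236,"dy":0.861,"dz":0,"spin":0},
])

```text
t: 24.3
tcp_pos: [0.4432, 0.373, 0.1549]
eef_rot: [-179.8, -0.1, 173.0]
wrist_force: [0.5, 0.0, -0.3]
gripper_width: 0.0929
grasp_force: 0.0
```

Request:
arm_command([
  {"dx":0.12,"dy":0.43,"dz":0,"spin":0.18},
  {"dx":0.236,"dy":0.861,"dz":0,"spin":0.366},
  {"dx":0.236,"dy":0.861,"dz":0,"spin":0.366},
  {"dx":0.236,"dy":0.861,"dz":0,"spin":0.366},
  {"dx":0.236,"dy":0.861,"dz":0,"spin":0.366},
])

```text
t: 24.8
tcp_pos: [0.4321, 0.4581, 0.1554]
eef_rot: [-179.8, -0.0, 162.4]
wrist_force: [0.5, 0.1, 0.5]
gripper_width: 0.0929
grasp_force: 0.0
```

```bash
python3 pan.py; python3 - <<'E'
from h import *
s=observe();print(s["q"].round(),s["eef_rot"])
# handle cross-profile (scene), below gripper
for n in("scene","top"):
    P,c=cloud(n,*capture(n));t=s["tcp_pos"]
    k=box(P,t[0]-.05,t[0]+.05,t[1]-.05,t[1]+.05,.02,.05);
    if k.sum():print(n,k.sum(),P[k].mean(0).round(4))
E
```

```text
24.8 [0.43206596 0.45809241 0.15542537]
top pan [0.5302 0.43  ] 0 handle dir nan z nan
  k 3 rms 16.8 min sep 49.8 n 90 zmax 0.037
  k 4 rms 11.9 min sep 38.5 n 90 zmax 0.037
  k 5 rms 8.8 min sep 25.7 n 90 zmax 0.037
  k 6 rms 5.9 min sep 25.7 n 90 zmax 0.037
  bin raised pts 13
scene pan [0.5357 0.429 ] 49 handle dir 163.0 z 0.0342
  k 3 rms 15.9 min sep 46.5 n 159 zmax 0.031
  k 4 rms 12.9 min sep 37.1 n 159 zmax 0.031
  k 5 rms 9.9 min sep 26.9 n 159 zmax 0.031
  k 6 rms 7.2 min sep 26.9 n 159 zmax 0.031
  bin raised pts 0
[-57.  38.  14.  90. -10.  54.  33.] [-1.79893594e+02  1.22137855e-02  1.62344851e+02]
scene 131 [0.4553 0.4506 0.0309]
top 79 [0.4723 0.4395 0.031 ]pan.py:10: RuntimeWarning: Mean of empty slice.
  v=P[m,:2].mean(0)-cc
  ret = um.true_divide(
  return _methods._mean(a, axis=axis, dtype=dtype,
  ret = ret.dtype.type(ret / rcount)
```

Request:
arm_command([
  {"dx":0,"dy":0.02,"dz":0.4,"spin":0},
  {"dx":0,"dy":0.03,"dz":0.8,"spin":0},
  {"dx":0,"dy":0.03,"dz":0.9,"spin":0},
])

```text
t: 25.3
tcp_pos: [0.4305, 0.4603, 0.0627]
eef_rot: [-179.6, -0.2, 162.5]
wrist_force: [0.7, 0.0, -0.4]
gripper_width: 0.0933
grasp_force: 0.0
```

Request:
arm_command([
  {"dx":0,"dy":0,"dz":0.25,"spin":0},
  {"dx":0,"dy":0,"dz":0.45,"spin":0},
  {"dx":0,"dy":0,"dz":0.5,"spin":0},
  {"dx":0,"dy":0,"dz":0.5,"spin":0},
  {"dx":0,"dy":0,"dz":0.5,"spin":0},
])

```text
t: 25.8
tcp_pos: [0.4336, 0.4637, 0.0182]
eef_rot: [179.9, 0.1, 162.5]
wrist_force: [0.8, 0.6, 0.2]
gripper_width: 0.093
grasp_force: 0.0
```

Request:
arm_command([
  {"dx":0,"dy":0,"dz":0,"spin":0},
  {"dx":0,"dy":0,"dz":0,"spin":0},
  {"dx":0,"dy":0,"dz":0,"spin":0},
  {"dx":0,"dy":0,"dz":0,"spin":0},
  {"dx":0,"dy":0,"dz":0,"spin":0},
  {"dx":0,"dy":0,"dz":0,"spin":0},
  {"dx":0,"dy":0,"dz":0,"spin":0},
  {"dx":0,"dy":0,"dz":0,"spin":0},
  {"dx":0,"dy":0,"dz":0,"spin":0},
  {"dx":0,"dy":0,"dz":0,"spin":0},
], hand=1, force=15)

```text
t: 26.8
tcp_pos: [0.4326, 0.4631, 0.0166]
eef_rot: [-180.0, -0.0, 162.5]
wrist_force: [0.3, -0.3, 0.1]
gripper_width: 0.0175
grasp_force: 0.0
```

Request:
arm_command([
  {"dx":0,"dy":0,"dz":0,"spin":0},
  {"dx":0,"dy":0,"dz":0,"spin":0},
  {"dx":0,"dy":0,"dz":0,"spin":0},
  {"dx":0,"dy":0,"dz":0,"spin":0},
])

```text
t: 27.2
tcp_pos: [0.4326, 0.4632, 0.0166]
eef_rot: [180.0, -0.0, 162.5]
wrist_force: [0.0, 0.6, -0.8]
gripper_width: 0.0158
grasp_force: 15.0
```

```bash
python3 pan.py 2>/dev/null
```

```text
27.2 [0.43263939 0.46318606 0.01660013]
top pan [0.5303 0.4299] 11 handle dir 172.6 z 0.0415
  k 3 rms 16.4 min sep 48.2 n 96 zmax 0.034
  k 4 rms 12.2 min sep 29.4 n 96 zmax 0.034
  k 5 rms 8.8 min sep 26.4 n 96 zmax 0.034
  k 6 rms 6.2 min sep 26.4 n 96 zmax 0.034
  bin raised pts 16
scene pan [0.5354 0.4288] 95 handle dir 163.3 z 0.0376
  k 3 rms 16.6 min sep 46.5 n 156 zmax 0.03
  k 4 rms 13.6 min sep 38.9 n 156 zmax 0.03
  k 5 rms 10.4 min sep 27.0 n 156 zmax 0.03
  k 6 rms 7.5 min sep 27.0 n 156 zmax 0.03
  bin raised pts 3
```

Request:
arm_command([
  {"dx":-0.01,"dy":-0.03,"dz":0,"spin":0},
  {"dx":-0.03,"dy":-0.09,"dz":0,"spin":0},
  {"dx":-0.06,"dy":-0.18,"dz":0,"spin":0},
  {"dx":-0.09,"dy":-0.28,"dz":0,"spin":0},
  {"dx":-0.12,"dy":-0.39,"dz":0,"spin":0},
  {"dx":-0.155,"dy":-0.5,"dz":0,"spin":0},
  {"dx":-0.19,"dy":-0.61,"dz":0,"spin":0},
  {"dx":-0.224,"dy":-0.72,"dz":0,"spin":0},
])

```text
t: 28.1
tcp_pos: [0.4325, 0.3863, 0.0166]
eef_rot: [-180.0, 0.0, 162.5]
wrist_force: [-0.0, 2.8, -2.4]
gripper_width: 0.0161
grasp_force: 15.5
```

Request:
arm_command([
  {"dx":-0.035,"dy":-0.11,"dz":0,"spin":0},
  {"dx":-0.07,"dy":-0.22,"dz":0,"spin":0},
  {"dx":-0.1,"dy":-0.33,"dz":0,"spin":0},
  {"dx":-0.135,"dy":-0.44,"dz":0,"spin":0},
  {"dx":-0.165,"dy":-0.54,"dz":0,"spin":0},
  {"dx":-0.195,"dy":-0.63,"dz":0,"spin":0},
  {"dx":-0.224,"dy":-0.72,"dz":0,"spin":0},
])

```text
t: 28.8
tcp_pos: [0.4321, 0.3116, 0.0167]
eef_rot: [180.0, -0.0, 162.5]
wrist_force: [0.1, 2.6, -2.1]
gripper_width: 0.0161
grasp_force: 15.5
```

Request:
arm_command([
  {"dx":-0.035,"dy":-0.11,"dz":0,"spin":0},
  {"dx":-0.07,"dy":-0.22,"dz":0,"spin":0},
  {"dx":-0.1,"dy":-0.33,"dz":0,"spin":0},
  {"dx":-0.135,"dy":-0.44,"dz":0,"spin":0},
  {"dx":-0.165,"dy":-0.54,"dz":0,"spin":0},
  {"dx":-0.19,"dy":-0.62,"dz":0,"spin":0},
  {"dx":-0.21,"dy":-0.68,"dz":0,"spin":0},
  {"dx":-0.224,"dy":-0.72,"dz":0,"spin":0},
  {"dx":-0.224,"dy":-0.72,"dz":0,"spin":0},
  {"dx":-0.224,"dy":-0.72,"dz":0,"spin":0},
])

```text
t: 29.8
tcp_pos: [0.4323, 0.2368, 0.0167]
eef_rot: [180.0, 0.0, 162.5]
wrist_force: [0.6, 1.9, -3.1]
gripper_width: 0.0161
grasp_force: 15.2
```

```bash
python3 pan.py .531 .204 2>/dev/null
```

```text
29.8 [0.43233998 0.23683322 0.01668151]
top pan [0.5313 0.2083] 0 handle dir nan z nan
  bin raised pts 8
scene pan [0.5369 0.2068] 110 handle dir 165.9 z 0.0367
  k 3 rms 16.6 min sep 46.6 n 197 zmax 0.03
  k 4 rms 13.0 min sep 37.7 n 197 zmax 0.03
  k 5 rms 10.5 min sep 29.9 n 197 zmax 0.03
  k 6 rms 7.2 min sep 26.1 n 197 zmax 0.03
  bin raised pts 1
```

Request:
arm_command([
  {"dx":0,"dy":0,"dz":0,"spin":0},
  {"dx":0,"dy":0,"dz":0,"spin":0},
  {"dx":0,"dy":0,"dz":0,"spin":0},
  {"dx":0,"dy":0,"dz":0,"spin":0},
  {"dx":0,"dy":0,"dz":0,"spin":0},
  {"dx":0,"dy":0,"dz":0,"spin":0},
  {"dx":0,"dy":0,"dz":0,"spin":0},
  {"dx":0,"dy":0,"dz":0,"spin":0},
], hand=0)

```text
t: 30.7
tcp_pos: [0.4318, 0.2369, 0.0166]
eef_rot: [-180.0, -0.0, 162.5]
wrist_force: [0.7, 0.5, -0.3]
gripper_width: 0.0757
grasp_force: 0.0
```

Request:
arm_command([
  {"dx":0,"dy":0,"dz":-0.2,"spin":0},
  {"dx":0,"dy":0,"dz":-0.5,"spin":0},
  {"dx":0,"dy":0,"dz":-1.0,"spin":0},
  {"dx":0,"dy":0,"dz":-1.0,"spin":0},
  {"dx":0,"dy":0,"dz":-1.0,"spin":0},
  {"dx":0,"dy":0,"dz":-1.0,"spin":0},
])

```text
t: 31.3
tcp_pos: [0.4309, 0.2366, 0.1158]
eef_rot: [-179.9, -0.1, 162.5]
wrist_force: [-0.4, 0.1, -0.6]
gripper_width: 0.093
grasp_force: 0.0
```

```bash
python3 pan.py .531 .204 2>/dev/null; python3 - <<'E'
from fit2 import *
for n in("top","scene"):
    P,c=cloud(n,*capture(n));x,k,e=fit_scoop(P,(.464,-.3245,np.radians(173)),.0);print(n,"scoop",x[:2].round(4),np.degrees(x[2]).round(1),k,e.round(4))
E
```

```text
31.3 [0.43092185 0.23657563 0.11582747]
top pan [0.531  0.2082] 12 handle dir 166.0 z 0.0356
  bin raised pts 10
scene pan [0.5366 0.2072] 58 handle dir 165.6 z 0.0343
  k 3 rms 16.9 min sep 46.6 n 203 zmax 0.029
  k 4 rms 12.8 min sep 37.5 n 203 zmax 0.029
  k 5 rms 10.3 min sep 29.1 n 203 zmax 0.029
  k 6 rms 7.3 min sep 25.1 n 203 zmax 0.029
  bin raised pts 1
top scoop [ 0.4623 -0.3237] 172.7 352 0.0011
scene scoop [ 0.4678 -0.3249] 173.3 469 0.0007
```

Everything is in place, so I'm handing the job in.

```bash
python3 -c "from bench import *;print(finish_job())"
```

```text
the job is handed in; nothing more can be done
None
```

The job is handed in, with no verdict returned: the last camera fits put all six knobs in the pan, the pan about 4 mm from the goal ring's centre, and the scoop upright on the bench, at 31 s of the 72 s allowed.

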